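Fill the carrier's empty pockets, then unhitch it and hold the tongue up

TASK

Complete the carrier: put one spare can from the rack, upright and fully down, into each of its two empty pockets, and leave the cans already seated, the left-over spare in the rack and everything else where they are. Then unhitch it: pull the spring latch sideways by its bar until the ball is free, and keep it pulled while you lift the tongue off the ball. Finish holding the coupler still, about 6 cm higher than it was; do not put it down or let go.

Things in the scene. Friction and masses are not known exactly. Their poses are not given: they have to be found in the camera images.
- carrier: Low wheeled aluminium carrier with its brakes on (it does not move), 190 x 176 mm, deck top 28 mm above the bench, with six identical pockets on the deck in 3 columns 52 mm apart along its x and 2 rows 76 mm apart along its y. Origin: centre of its underside, on the bench; z up; its tongue points along its -y; its -x side faces the robot, turned by up to about 0.2 rad.
- pocket_1: One of six identical yellow pocket blocks, 48 (x) x 50 (y) x 26 mm high, fixed on the carrier, axes along the carrier's. Square well 28 mm wide, open on top, 20 mm deep (floor 6 mm above the origin). Origin: centre of its underside, 28 mm above the bench. Four pockets already hold a can, two are empty; which ones varies. To be read from where the cans are.
- pocket_2: One of six identical yellow pocket blocks, 48 (x) x 50 (y) x 26 mm high, fixed on the carrier, axes along the carrier's. Square well 28 mm wide, open on top, 20 mm deep (floor 6 mm above the origin). Origin: centre of its underside, 28 mm above the bench. Four pockets already hold a can, two are empty; which ones varies. To be read from where the cans are.
- pocket_3: One of six identical yellow pocket blocks, 48 (x) x 50 (y) x 26 mm high, fixed on the carrier, axes along the carrier's. Square well 28 mm wide, open on top, 20 mm deep (floor 6 mm above the origin). Origin: centre of its underside, 28 mm above the bench. Four pockets already hold a can, two are empty; which ones varies. To be read from where the cans are.
- pocket_4: One of six identical yellow pocket blocks, 48 (x) x 50 (y) x 26 mm high, fixed on the carrier, axes along the carrier's. Square well 28 mm wide, open on top, 20 mm deep (floor 6 mm above the origin). Origin: centre of its underside, 28 mm above the bench. Four pockets already hold a can, two are empty; which ones varies. To be read from where the cans are.
- pocket_5: One of six identical yellow pocket blocks, 48 (x) x 50 (y) x 26 mm high, fixed on the carrier, axes along the carrier's. Square well 28 mm wide, open on top, 20 mm deep (floor 6 mm above the origin). Origin: centre of its underside, 28 mm above the bench. Four pockets already hold a can, two are empty; which ones varies. To be read from where the cans are.
- pocket_6: One of six identical yellow pocket blocks, 48 (x) x 50 (y) x 26 mm high, fixed on the carrier, axes along the carrier's. Square well 28 mm wide, open on top, 20 mm deep (floor 6 mm above the origin). Origin: centre of its underside, 28 mm above the bench. Four pockets already hold a can, two are empty; which ones varies. To be read from where the cans are.
- can_1: One of seven identical upright metal component cans, diameter 24 mm, 64 mm tall, about 60 g, with short contact pins on top (5 mm more). Origin: centre of its underside, z up its axis. Seated in a pocket its underside is on the well floor and 44 mm of it stands out. Four stand in pockets, three are spares standing in the rack.
- can_2: One of seven identical upright metal component cans, diameter 24 mm, 64 mm tall, about 60 g, with short contact pins on top (5 mm more). Origin: centre of its underside, z up its axis. Seated in a pocket its underside is on the well floor and 44 mm of it stands out. Four stand in pockets, three are spares standing in the rack.
- can_3: One of seven identical upright metal component cans, diameter 24 mm, 64 mm tall, about 60 g, with short contact pins on top (5 mm more). Origin: centre of its underside, z up its axis. Seated in a pocket its underside is on the well floor and 44 mm of it stands out. Four stand in pockets, three are spares standing in the rack.
- can_4: One of seven identical upright metal component cans, diameter 24 mm, 64 mm tall, about 60 g, with short contact pins on top (5 mm more). Origin: centre of its underside, z up its axis. Seated in a pocket its underside is on the well floor and 44 mm of it stands out. Four stand in pockets, three are spares standing in the rack.
- can_5: One of seven identical upright metal component cans, diameter 24 mm, 64 mm tall, about 60 g, with short contact pins on top (5 mm more). Origin: centre of its underside, z up its axis. Seated in a pocket its underside is on the well floor and 44 mm of it stands out. Four stand in pockets, three are spares standing in the rack.
- can_6: One of seven identical upright metal component cans, diameter 24 mm, 64 mm tall, about 60 g, with short contact pins on top (5 mm more). Origin: centre of its underside, z up its axis. Seated in a pocket its underside is on the well floor and 44 mm of it stands out. Four stand in pockets, three are spares standing in the rack.
- can_7: One of seven identical upright metal component cans, diameter 24 mm, 64 mm tall, about 60 g, with short contact pins on top (5 mm more). Origin: centre of its underside, z up its axis. Seated in a pocket its underside is on the well floor and 44 mm of it stands out. Four stand in pockets, three are spares standing in the rack.
- rack: White rack block, 170 (x) x 52 (y) x 22 mm high, fixed to the bench, holding the three spare cans in round holes 14 mm deep in a row along its x, 55 mm apart (a can there has its underside 8 mm above the bench). Origin: centre of its underside; z up.
- ball_mount: Steel hitch ball, 28 mm across, on a neck on a 70 x 70 x 8 mm plate, fixed to the bench 280 mm along -y from the carrier's origin, axes along the carrier's. Origin: centre of the plate's underside; the ball's top is 52 mm above it.
- tongue_hinge (a point): Point on the tongue's level hinge pin at the carrier's -y end, 40 mm above the bench. The pin runs along the carrier's x.
- coupler (a point): Centre of the top face of the dark steel coupler hood (46 x 52 mm) that ends the tongue and sits over the ball; at the start 62 mm above the bench and 170 mm along the carrier's -y from the hinge pin. Moves with the tongue.
- latch_grip (a point): Middle of the latch's round pull bar: 12 mm diameter, along the carrier's x, free for 45 mm between an upright plate and an end disc 24 mm across, 5 mm thick. At the start 56 mm above the bench, 62.5 mm to the carrier's -x side (robot's side) of the ball's axis, 170 mm from the hinge pin. Moves with latch and tongue: swings in an arc about the pin; the bar may turn between the fingers.
- latch (a joint): Slide of the spring latch, m: 0 = home, bolt under the ball, tongue locked; grows as the bar is pulled along the carrier's -x (towards the robot); stop at 0.018. Bolt clear of the ball from about 0.006; pull to 0.010 or more. Spring 5 N at home, 12 N at the stop; it returns when let go. The latch rides on the tongue, so the pulled bar lifts the tongue.
- tongue (a joint): Angle of the tongue about its hinge, in rad: 0 = level, down on the ball; grows as the coupler rises (0.36 = coupler 60 mm higher); stop at 0.9. The tongue is about 0.6 kg and falls back when let go.
- flask: Bystander: amber bottle 56 mm across, 130 mm tall, standing. Origin: centre of its underside.
- jar: Bystander: white jar 60 mm across, 50 mm tall. Origin: centre of its underside.
- driver: Bystander: black-handled screwdriver, 160 mm long, lying. Origin: underside, near its middle.
Not all that is in view belongs to the job. Several things look just like the rack: the one meant starts nearest to the robot's base.

How it is judged:
On the way, in this order (a step that is already met when the one before it is completed fails the run):
1. both empty pockets hold a spare can, upright, fully down and let go, the third spare still in the rack, the tongue still down (((horizontal distance between can_5 and pocket_5 below 0.006 m and z of can_5 in the frame of pocket_5 below 0.009 m and angle between each of can_5, can_6's own z axis and vertical below 0.12 rad and horizontal distance between can_6 and pocket_6 below 0.006 m and z of can_6 in the frame of pocket_6 below 0.009 m and horizontal distance between can_7 and rack below 0.065 m and z of can_7 in the frame of rack below 0.012 m and angle between can_7's own z axis and vertical below 0.2 rad) or (horizontal distance between can_5 and pocket_5 below 0.006 m and z of can_5 in the frame of pocket_5 below 0.009 m and angle between each of can_5, can_7's own z axis and vertical below 0.12 rad and horizontal distance between can_7 and pocket_6 below 0.006 m and z of can_7 in the frame of pocket_6 below 0.009 m and horizontal distance between can_6 and rack below 0.065 m and z of can_6 in the frame of rack below 0.012 m and angle between can_6's own z axis and vertical below 0.2 rad) or (horizontal distance between can_6 and pocket_5 below 0.006 m and z of can_6 in the frame of pocket_5 below 0.009 m and angle between each of can_6, can_5's own z axis and vertical below 0.12 rad and horizontal distance between can_5 and pocket_6 below 0.006 m and z of can_5 in the frame of pocket_6 below 0.009 m and horizontal distance between can_7 and rack below 0.065 m and z of can_7 in the frame of rack below 0.012 m and angle between can_7's own z axis and vertical below 0.2 rad) or (horizontal distance between can_6 and pocket_5 below 0.006 m and z of can_6 in the frame of pocket_5 below 0.009 m and angle between each of can_6, can_7's own z axis and vertical below 0.12 rad and horizontal distance between can_7 and pocket_6 below 0.006 m and z of can_7 in the frame of pocket_6 below 0.009 m and horizontal distance between can_5 and rack below 0.065 m and z of can_5 in the frame of rack below 0.012 m and angle between can_5's own z axis and vertical below 0.2 rad) or (horizontal distance between can_7 and pocket_5 below 0.006 m and z of can_7 in the frame of pocket_5 below 0.009 m and angle between each of can_7, can_5's own z axis and vertical below 0.12 rad and horizontal distance between can_5 and pocket_6 below 0.006 m and z of can_5 in the frame of pocket_6 below 0.009 m and horizontal distance between can_6 and rack below 0.065 m and z of can_6 in the frame of rack below 0.012 m and angle between can_6's own z axis and vertical below 0.2 rad) or (horizontal distance between can_7 and pocket_5 below 0.006 m and z of can_7 in the frame of pocket_5 below 0.009 m and angle between each of can_7, can_6's own z axis and vertical below 0.12 rad and horizontal distance between can_6 and pocket_6 below 0.006 m and z of can_6 in the frame of pocket_6 below 0.009 m and horizontal distance between can_5 and rack below 0.065 m and z of can_5 in the frame of rack below 0.012 m and angle between can_5's own z axis and vertical below 0.2 rad)) and contact force between the fingers and can_5 below 0.3 N and contact force between the fingers and can_6 below 0.3 N and contact force between the fingers and can_7 below 0.3 N and value of joint tongue below 0.03 rad and value of joint latch below 0.003 m), for 0.2 s.
2. the latch is pulled sideways clear of the ball while the tongue is still down (value of joint latch above 0.007 m and value of joint tongue below 0.06 rad), for 0.1 s.
3. the tongue is lifted off the ball (value of joint tongue above 0.24 rad), for 0.2 s.
At the end, for the whole second after the job is handed in: Both empty pockets hold a spare (6 mm of the middle, 3 mm of the floor, 0.12 rad of upright), third spare in the rack, seated cans unmoved (8 mm), fingers holding tongue or latch (over 1 N), tongue still and raised 0.24 to 0.60 rad (coupler 40 to 96 mm up) (((horizontal distance between can_5 and pocket_5 below 0.006 m and z of can_5 in the frame of pocket_5 below 0.009 m and angle between each of can_5, can_6's own z axis and vertical below 0.12 rad and horizontal distance between can_6 and pocket_6 below 0.006 m and z of can_6 in the frame of pocket_6 below 0.009 m and horizontal distance between can_7 and rack below 0.065 m and z of can_7 in the frame of rack below 0.012 m and angle between can_7's own z axis and vertical below 0.2 rad) or (horizontal distance between can_5 and pocket_5 below 0.006 m and z of can_5 in the frame of pocket_5 below 0.009 m and angle between each of can_5, can_7's own z axis and vertical below 0.12 rad and horizontal distance between can_7 and pocket_6 below 0.006 m and z of can_7 in the frame of pocket_6 below 0.009 m and horizontal distance between can_6 and rack below 0.065 m and z of can_6 in the frame of rack below 0.012 m and angle between can_6's own z axis and vertical below 0.2 rad) or (horizontal distance between can_6 and pocket_5 below 0.006 m and z of can_6 in the frame of pocket_5 below 0.009 m and angle between each of can_6, can_5's own z axis and vertical below 0.12 rad and horizontal distance between can_5 and pocket_6 below 0.006 m and z of can_5 in the frame of pocket_6 below 0.009 m and horizontal distance between can_7 and rack below 0.065 m and z of can_7 in the frame of rack below 0.012 m and angle between can_7's own z axis and vertical below 0.2 rad) or (horizontal distance between can_6 and pocket_5 below 0.006 m and z of can_6 in the frame of pocket_5 below 0.009 m and angle between each of can_6, can_7's own z axis and vertical below 0.12 rad and horizontal distance between can_7 and pocket_6 below 0.006 m and z of can_7 in the frame of pocket_6 below 0.009 m and horizontal distance between can_5 and rack below 0.065 m and z of can_5 in the frame of rack below 0.012 m and angle between can_5's own z axis and vertical below 0.2 rad) or (horizontal distance between can_7 and pocket_5 below 0.006 m and z of can_7 in the frame of pocket_5 below 0.009 m and angle between each of can_7, can_5's own z axis and vertical below 0.12 rad and horizontal distance between can_5 and pocket_6 below 0.006 m and z of can_5 in the frame of pocket_6 below 0.009 m and horizontal distance between can_6 and rack below 0.065 m and z of can_6 in the frame of rack below 0.012 m and angle between can_6's own z axis and vertical below 0.2 rad) or (horizontal distance between can_7 and pocket_5 below 0.006 m and z of can_7 in the frame of pocket_5 below 0.009 m and angle between each of can_7, can_6's own z axis and vertical below 0.12 rad and horizontal distance between can_6 and pocket_6 below 0.006 m and z of can_6 in the frame of pocket_6 below 0.009 m and horizontal distance between can_5 and rack below 0.065 m and z of can_5 in the frame of rack below 0.012 m and angle between can_5's own z axis and vertical below 0.2 rad)) and distance of each of can_1, can_2, can_3, can_4 from where it was at the start of the episode below 0.008 m and contact force between the fingers and can_5 below 0.3 N and contact force between the fingers and can_6 below 0.3 N and contact force between the fingers and can_7 below 0.3 N and value of joint tongue between 0.24 and 0.6 rad and velocity of joint tongue between -0.08 and 0.08 rad/s and contact force between the fingers and tongue above 1 N); the arm keeps its last pose, push and grip.
It fails at once if the flask is disturbed (moved 30 mm) (distance of flask from where it was at the start of the episode above 0.03 m).
It fails at once if the jar is disturbed (moved 30 mm) (distance of jar from where it was at the start of the episode above 0.03 m).
It fails at once if the driver is disturbed (moved 30 mm) (distance of driver from where it was at the start of the episode above 0.03 m).
It fails at once if a can that was already seated is pulled out (moved 15 mm) (distance of any of can_1, can_2, can_3, can_4 from where it was at the start of the episode above 0.015 m).
It also fails if it takes over 67 s, if anything falls off the work surface, if the arm or the gripper's body presses on something with over 40 N, if the wrist force passes 120 N, or if a joint passes its speed limit or range.

ROBOT

A 6-joint arm with a two-finger parallel gripper is mounted at the origin on the work surface. World frame = base frame: x ahead of the robot, y to its left, z up, the work surface at z = 0. Lengths are in m, angles in rad, forces in N, time in s.
With the tool pointing down it reaches from about 0.25 to 0.725 m from the base axis. Payload 4 kg.
Tool frame: the origin (TCP) lies at the very end of the fingers, on their centre line; the grasp point (between the pads) lies 19 mm behind it; x points along the fingers, y is the direction in which the jaws open and shut, and the axes are right-handed (so a half turn about x gives the same grasp; the last joint's range is limited). The gripper opens to 85 mm and grips with 20 to 120 N. Pads are 22 mm wide; open, the fingers measure 114 mm over their backs; the gripper's body (76 mm by 85 mm) begins 54 mm behind the grasp point. The pads swing forward as they close: fully open they stand 13 mm farther back than shut.
Start: joints at [-1.171, 0.241, 0.005, 1.335, 0, 1.571], TCP at [0.195, -0.461, 0.2] pointing down, gripper open.
Joint ranges: [-2.72, 2.72], [-1.05, 1.87], [-1.09, 1.28], [-1.99, 2.15], [-1.42, 1.44], [-3.14, 3.14]. Speed limits (rad/s): [2.79, 2.79, 3.14, 3.14, 3.14, 3.14].

INTERFACE

Orientations are given as a unit quaternion [x, y, z, w].
In Python, from workcell import get_obs, camera, job_done gives the robot as it stands. The module is installed in compiled form; this text tells all that it offers.
- The arm moves only by the tool arm_command, never from a script. Its argument "motion" is a list of rows, each an object of numbers: "x", "y", "z": the shift along the tool's x, y, z in m; "roll": the turn about the tool's x in rad; "fingers": the opening, from 0 (shut) to 1 (fully open). A call has 1 to 20 rows; each row shifts and turns the pose as measured when the row begins, along the tool's axes as they then stand; what a row does not reach is not made up. A row lasts 1/12 s, in which the tool goes at most 41.7 mm and 7.16 degrees, less where a joint would pass 70% of its speed; a pose out of reach is approached as far as the arm can. A call is refused whole if a number of a shift passes 0.0417 or a number of a turn 0.125, either way. A call with a gripper value outside its range is refused whole. The fingers move at their own pace and stop on an object; the grip force is fixed at half the most. Time passes only in rows, so rows that do not move let the fingers close. It gives the time, the measured TCP pose, the force and the opening at its end, in the units of the state.
- get_obs(): the state, without advancing time (a new reading comes with each control period).
- camera(name): name is "side" or "top" or "wrist"; returns a dict with "frame" (480x640x3 uint8, red, green, blue), "intrinsics" (3x3 intrinsics, pixels), "k1" (the pictures are not rectified: a ray, as slopes to the right and down, at radius r is drawn at 1 + k1 r^2 times it, then the intrinsics apply), "rvec" (rotation vector, rad) and "tvec" (3), from world to camera coordinates, as OpenCV has them. Camera axes: x right, y down, z forward; pixel columns grow to the right and rows downward; lengths in m; the calibration is good to about 2 mm. A picture is of the moment at which its call begins. There is no depth.
- job_done(): hands the job in, once; it reports no verdict.
The state is a dict: "clock": time; "joint_pos": joint angles; "joint_vel": joint speeds; "tau": joint torques, N m; "eef_pos": TCP position; "tool_rot": TCP orientation; "ft_force": force on the tool from outside, world axes, zero at the start; "ft_torque": the same for the moment, N m; "grip_width": finger opening in m.
Only numpy, scipy, OpenCV 4.12 (cv2) and the standard library are available. Lean on these libraries where they do the work, as an engineer would, in place of code of your own. Each camera call takes 0.05 s, during which the arm holds its last target.

## Working session

There is one attempt and no reset: what is moved stays moved. The work goes in short steps, Python scripts to look and compute and a tool call to move; the robot and the scene stay as the last step left them, time stands still between calls to the robot, and variables do not carry over. Pictures are saved under pics/ and viewed, and the job is handed in when it is done.

Besides the shell and the picture viewer there is one more tool, called after "Request:" as name(argument=value, ...) on one line, values as JSON. arm_command: Moves the arm, as the interface text tells. Its arguments: {"type":"object","properties":{"motion":{"type":"array","items":{"type":"object","properties":{"x":{"type":"number"},"y":{"type":"number"},"z":{"type":"number"},"roll":{"type":"number"},"fingers":{"type":"number"}}}}},"required":["motion"]}

```bash
mkdir -p pics; cat > h.py <<'E'
import numpy as np, cv2
from workcell import get_obs, camera, job_done
def save(c,name): cv2.imwrite('pics/'+name,cv2.cvtColor(c['frame'],cv2.COLOR_RGB2BGR))
E
python3 - <<'E'
from h import *
import pickle
o=get_obs(); print(o)
d={}
for n in ['side','top','wrist']:
    c=camera(n); save(c,n+'0.png'); d[n]=c; print(n,c['intrinsics'],c['k1'],c['rvec'],c['tvec'])
pickle.dump(d,open('c0.pkl','wb'))
E
```

```text
{'clock': 0.0, 'joint_pos': array([-1.17099116e+00,  2.41429604e-01,  3.73013654e-03,  1.33516184e+00,
        2.86918514e-05,  1.57080549e+00]), 'joint_vel': array([-0.0003197 ,  0.00031246,  0.000956  , -0.00135373,  0.00170518,
       -0.00070918]), 'tau': array([-1.15441224e-03, -3.72319150e+01,  2.52406329e+01,  1.68197573e-02,
        1.30066919e-04,  9.95373000e-06]), 'eef_pos': array([ 0.19436365, -0.45993837,  0.19860695]), 'tool_rot': array([-0.69289065, -0.14112721,  0.69316072, -0.13969211]), 'ft_force': array([-1.28337603, -0.76664799, -0.25085806]), 'ft_torque': array([ 0.02714844,  0.02992769, -0.03442907]), 'grip_width': 0.0854130794752278}
side [[598.60609594   0.         322.9962178 ]
 [  0.         598.60609594 240.84279616]
 [  0.           0.           1.        ]] -0.11872897339179893 [ 2.25603117 -0.95058022  0.38133543] [-0.41271955  0.31262812  1.37691226]
top [[450.96178848   0.         322.14590341]
 [  0.         450.96178848 237.45836758]
 [  0.           0.           1.        ]] 0.008475320643260214 [ 2.15036793 -2.20865282  0.08806982] [-0.01460597  0.57223967  1.08263051]
wrist [[377.07802084   0.         320.01205838]
 [  0.         377.07802084 237.61805551]
 [  0.           0.           1.        ]] -0.03833052849779972 [-2.38387303  1.58121169  0.26126274] [-0.49915243 -0.04099338  0.38036346]
```

View pics/top0.png

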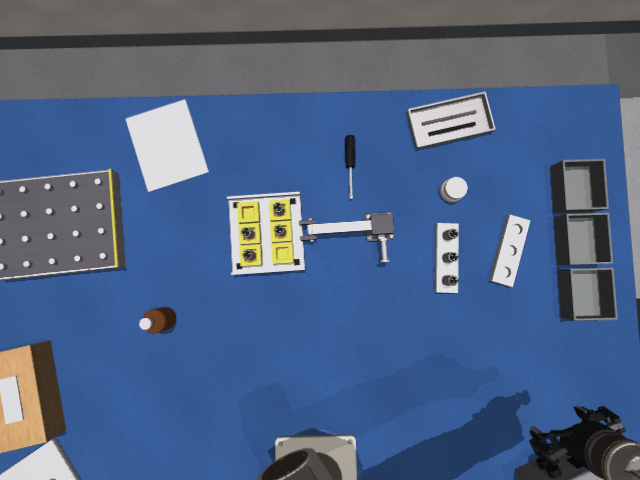

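View pics/side0.png

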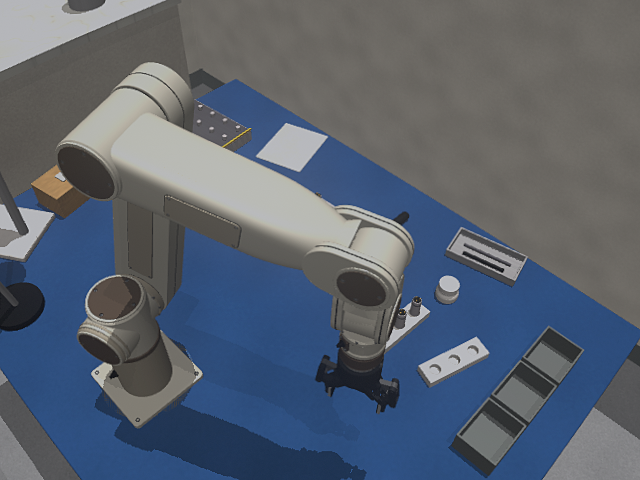

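View pics/wrist0.png

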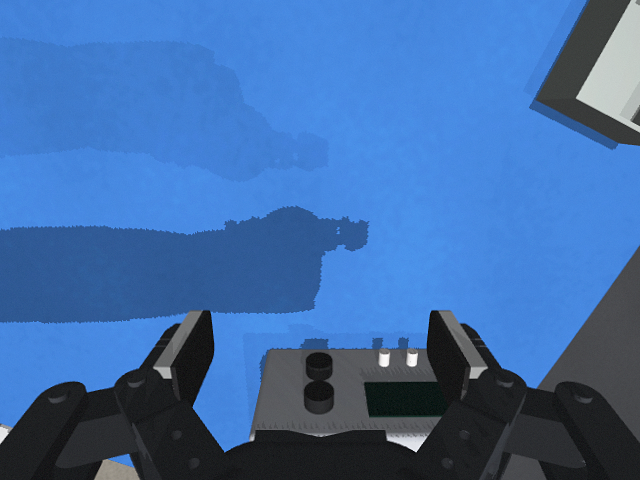

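```bash
cat >> h.py <<'E'
def ray(c,u,v):
    K=c['intrinsics']; d=np.array([c['k1'],0,0,0,0],float)
    p=cv2.undistortPoints(np.array([[[u,v]]],float),K,d)[0,0]
    R,_=cv2.Rodrigues(np.array(c['rvec'],float)); t=np.array(c['tvec'],float).ravel()
    return -R.T@t, R.T@np.array([p[0],p[1],1.])
def onz(c,u,v,z):
    o,d=ray(c,u,v); return (o+d*(z-o[2])/d[2])
def proj(c,P):
    return cv2.projectPoints(np.array(P,float).reshape(-1,3),np.array(c['rvec'],float),np.array(c['tvec'],float),c['intrinsics'],np.array([c['k1'],0,0,0,0],float))[0][:,0]
E
python3 - <<'E'
from h import *
import pickle
d=pickle.load(open('c0.pkl','rb')); c=d['top']; f=c['frame']
a=f[175:300,220:320]; b=f[180:305,360:470]
cv2.imwrite('pics/crA.png',cv2.cvtColor(cv2.resize(a,None,fx=6,fy=6,interpolation=cv2.INTER_CUBIC)[:600],cv2.COLOR_RGB2BGR)[:600])
cv2.imwrite('pics/crB.png',cv2.cvtColor(cv2.resize(b,None,fx=4.8,fy=4.8,interpolation=cv2.INTER_CUBIC),cv2.COLOR_RGB2BGR)[:600])
hsv=cv2.cvtColor(f,cv2.COLOR_RGB2HSV)
m=cv2.inRange(hsv,(22,120,90),(35,255,255)); m[:, :200]=0
n,l,s,ce=cv2.connectedComponentsWithStats(m)
for i in range(1,n):
    if s[i,4]>40: print('yel',s[i],ce[i],onz(c,*ce[i],.054))
print('base',proj(c,[0,0,0]))
# white parts
w=cv2.inRange(hsv,(0,0,170),(180,40,255))
for q in cv2.findContours(w,cv2.RETR_EXTERNAL,cv2.CHAIN_APPROX_NONE)[0]:
    if cv2.contourArea(q)>200:
        r=cv2.minAreaRect(q); print(r, onz(c,*r[0],.022))
E
```

```text
yel [269 200  23  43 549] [280.62112933 220.97996357] [0.61131865 0.06831673 0.054     ]
yel [237 202  24  43 684] [248.88888889 220.96783626] [0.61337946 0.1441559  0.054     ]
yel [272 243  22  21 394] [282.14213198 253.21827411] [0.53411405 0.06618353 0.054     ]
yel [240 245  22  21 277] [251.13718412 255.09747292] [0.53162313 0.13991761 0.054     ]
base [[316.04747865 476.38537194]]
((37.5, 460.0), (38.0, 75.0), 90.0) [0.06510037 0.65284932 0.022     ]
((340.7408142089844, 457.24005126953125), (27.787151336669922, 43.31412887573242), 2.2025980949401855) [ 0.05110342 -0.05984561  0.022     ]
((10.16215705871582, 399.4729309082031), (45.702911376953125, 17.590688705444336), 80.53767395019531) [0.20553354 0.72140089 0.022     ]
((447.0, 257.5), (69.0, 20.0), 90.0) [ 0.51445319 -0.33356145  0.022     ]
((339.27398681640625, 226.72250366210938), (9.460287094116211, 63.263519287109375), 86.05481719970703) [ 0.5971002  -0.07272136  0.022     ]
((510.9481201171875, 250.31951904296875), (21.45041275024414, 68.92475891113281), 14.931418418884277) [ 0.52785155 -0.49034725  0.022     ]
((265.30120849609375, 234.7847442626953), (74.32037353515625, 73.56111907958984), 86.26860046386719) [0.58207447 0.10950278 0.022     ]
((456.0, 187.0), (20.0, 20.0), 90.0) [ 0.68808644 -0.36431868  0.022     ]
((166.36239624023438, 145.17343139648438), (76.56649780273438, 63.88727951049805), 72.12130737304688) [0.81304508 0.35240136 0.022     ]
((451.3567199707031, 118.87921142578125), (39.050601959228516, 79.90008544921875), 77.00537872314453) [ 0.86090611 -0.36131456  0.022     ]
```

View pics/crA.png

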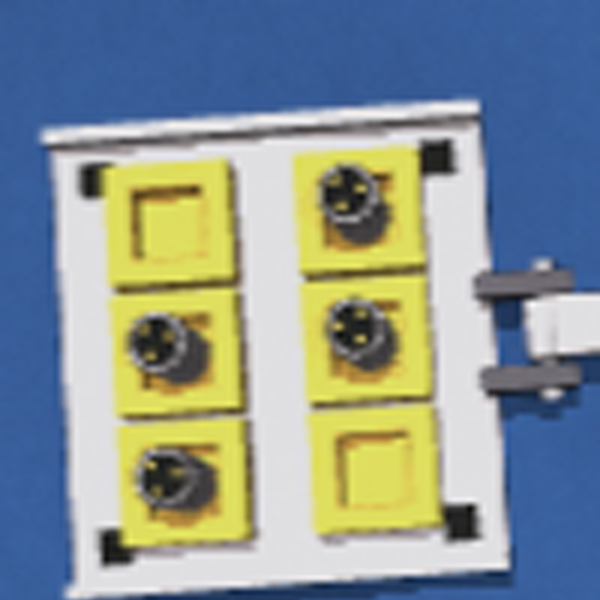

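View pics/crB.png

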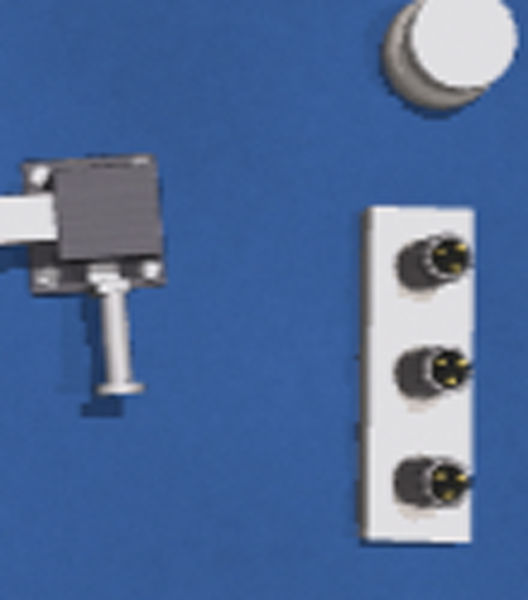

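```bash
python3 - <<'E'
from h import *
import pickle
d=pickle.load(open('c0.pkl','rb')); c=d['top']
print('cam',ray(c,320,240)[0])
B=np.array([(172,223),(360,212),(178,352),(367,340),(185,482),(375,468)])/6+[220,175]-0.4
M=np.array([(52,38),(52,-38),(0,38),(0,-38),(-52,38),(-52,-38)])/1000
W=np.array([onz(c,u,v,.054)[:2] for u,v in B])
wc=W.mean(0); H=M.T@(W-wc); th=np.arctan2(H[0,1]-H[1,0],H[0,0]+H[1,1]); 
R=np.array([[np.cos(th),-np.sin(th)],[np.sin(th),np.cos(th)]])
print('carrier',wc,th); print('res',(W-wc-M@R.T)*1000)
for n,p in dict(P1=(.052,.038),P6=(-.052,-.038),ball=(0,-.28),grip=(-.0625,-.28)).items(): print(n,wc+R@p)
for q in [(452,258),(449,370),(446,482)]:
    u,v=np.array(q)/4.8+[360,180]-.4; print('can',onz(c,u,v,.008+.064+.003))
for q in [(372,208),(472,210),(470,540),(364,540)]:
    u,v=np.array(q)/4.8+[360,180]-.4; print('rackcorner',onz(c,u,v,.022))
u,v=np.array((117,335))/4.8+[360,180]-.4; print('bar',onz(c,u,v,.056))
u,v=np.array((107,212))/4.8+[360,180]-.4; print('coup',onz(c,u,v,.062))
u,v=155,320;print('flask',onz(c,150,322,.12),'driver',onz(c,350,150,.01),onz(c,350,197,.01),'jar',onz(c,454,188,.05))
E
```

```text
cam [ 0.4819094  -0.02922051  1.1254643 ]
carrier [0.58528137 0.1059219 ] 0.038081346012112535
res [[-0.20340265 -0.53101908]
 [-0.67876513  0.31958158]
 [-0.00489658 -0.23879091]
 [-0.11996658  0.49549488]
 [ 0.1857789  -0.33065644]
 [ 0.82125204  0.28538996]]
P1 [0.63579693 0.1458741 ]
P6 [0.53476582 0.0659697 ]
ball [ 0.59594157 -0.1738751 ]
grip [ 0.53348689 -0.1762546 ]
can [ 0.56881584 -0.33749202  0.075     ]
can [ 0.5144092  -0.33329459  0.075     ]
can [ 0.46046223 -0.32911883  0.075     ]
rackcorner [ 0.59999336 -0.31344059  0.022     ]
rackcorner [ 0.59758325 -0.36450422  0.022     ]
rackcorner [ 0.42988847 -0.35488359  0.022     ]
rackcorner [ 0.43128305 -0.30137117  0.022     ]
bar [ 0.5366392  -0.17581255  0.056     ]
coup [ 0.5972515  -0.17235323  0.062     ]
flask [0.38727004 0.35395384 0.12      ] driver [ 0.79191866 -0.10598576  0.01      ] [ 0.6722794  -0.10221098  0.01      ] jar [ 0.68054891 -0.35088219  0.05      ]
```

```bash
cat >> h.py <<'E'
from scipy.spatial.transform import Rotation as Ro
YAW=0.038; CW=np.array([.5853,.1059])
def c2w(x,y):
    c,s=np.cos(YAW),np.sin(YAW); return CW+np.array([c*x-s*y,s*x+c*y])
def go(x,y,z):
    o=get_obs(); R=Ro.from_quat(o['tool_rot']).as_matrix()
    d=R.T@(np.array([x,y,z])-o['eef_pos'])
    print('t',round(o['clock'],2),'tcp',o['eef_pos'].round(4),'w',round(o['grip_width'],4),'F',o['ft_force'].round(1),'shift',d.round(4))
    ty=R[:,1]; want=np.array([-np.sin(YAW),np.cos(YAW),0]); 
    # roll about tool x taking ty to +-want
    for s in (1,-1):
        w=s*want; a=np.arctan2(np.cross(ty,w)@R[:,0],ty@w); print('roll',round(a,3),end=' ')
    print('axes x',R[:,0].round(3),'y',ty.round(3),'z',R[:,2].round(3),'j6',o['joint_pos'][[0,5]].round(2))
E
python3 - <<'E'
from h import *
go(.48,-.32,.25)
E
```

```text
t 0.15 tcp [ 0.1944 -0.4601  0.1988] w 0.0852 F [-0.2  0.2 -0.2] shift [-0.0512 -0.0179 -0.3176]
roll -2.78 roll 0.362 axes x [-0.001  0.002 -1.   ] y [ 0.389 -0.921 -0.002] z [-0.921 -0.389  0.   ] j6 [-1.17  1.57]
```

Request:
arm_command(motion=[{"x":-0.02,"z":-0.03,"roll":0.09,"fingers":0.7},{"x":-0.02,"z":-0.03,"roll":0.09,"fingers":0.7},{"x":-0.02,"z":-0.03,"roll":0.09,"fingers":0.7},{"x":-0.01,"z":-0.03,"roll":0.09,"fingers":0.7},{"z":-0.04,"fingers":0.7},{"z":-0.04,"fingers":0.7},{"fingers":0.7}])

```text
schema error: expected keys x, y, z, roll, fingers
```

```bash
python3 - <<'E'
from h import *
go(.44,-.32,.25)
o=get_obs()
c=camera('wrist'); save(c,'w1.png'); R=Ro.from_quat(o['tool_rot']).as_matrix()
print('cam in tool',R.T@(ray(c,320,240)[0]-o['eef_pos']),R.T@ray(c,320,240)[1])
E
```

```text
t 0.15 tcp [ 0.1944 -0.4601  0.1988] w 0.0852 F [-0.2  0.2 -0.2] shift [-0.0511 -0.0335 -0.2807]
roll -2.78 roll 0.362 axes x [-0.001  0.002 -1.   ] y [ 0.389 -0.921 -0.002] z [-0.921 -0.389  0.   ] j6 [-1.17  1.57]
cam in tool [-0.17393259  0.00022456 -0.08213787] [ 9.45758597e-01 -2.26173327e-04  3.24931576e-01]
```

View pics/w1.png

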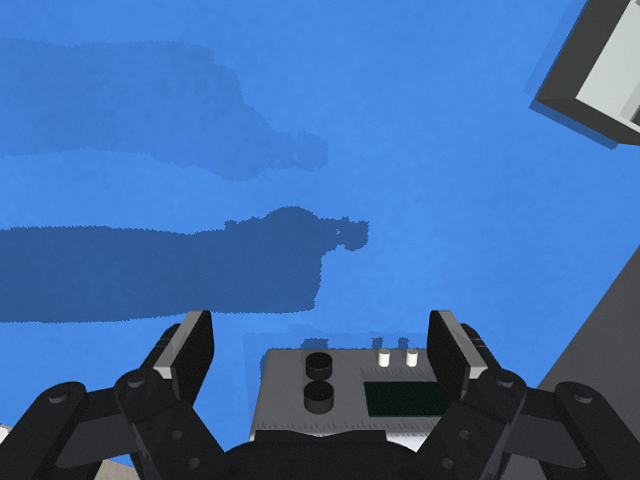

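Request:
arm_command(motion=[{"x":-0.02,"y":0,"z":-0.03,"roll":0.09,"fingers":0.7},{"x":-0.02,"y":0,"z":-0.03,"roll":0.09,"fingers":0.7},{"x":-0.02,"y":0,"z":-0.03,"roll":0.09,"fingers":0.7},{"x":-0.01,"y":0,"z":-0.03,"roll":0.09,"fingers":0.7},{"x":0,"y":-0.01,"z":-0.04,"roll":0,"fingers":0.7},{"x":0,"y":-0.01,"z":-0.04,"roll":0,"fingers":0.7},{"x":0,"y":0,"z":0,"roll":0,"fingers":0.7}])

```text
clock: 0.78
eef_pos: [0.3936, -0.406, 0.2689]
tool_rot: [-0.706, -0.006, 0.708, -0.002]
ft_force: [-0.8, -0.2, 0.3]
grip_width: 0.0597
```

```bash
python3 - <<'E'
from h import *
go(.44,-.32,.25)
o=get_obs()
c=camera('wrist'); save(c,'w2.png')
E
```

```text
t 0.78 tcp [ 0.3936 -0.406   0.2689] w 0.0597 F [-0.8 -0.2  0.3] shift [ 0.0194 -0.0853 -0.0474]
roll 3.115 roll -0.027 axes x [-0.002  0.006 -1.   ] y [ 0.011 -1.    -0.006] z [-1.    -0.011  0.002] j6 [-0.8   2.33]
```

View pics/w2.png

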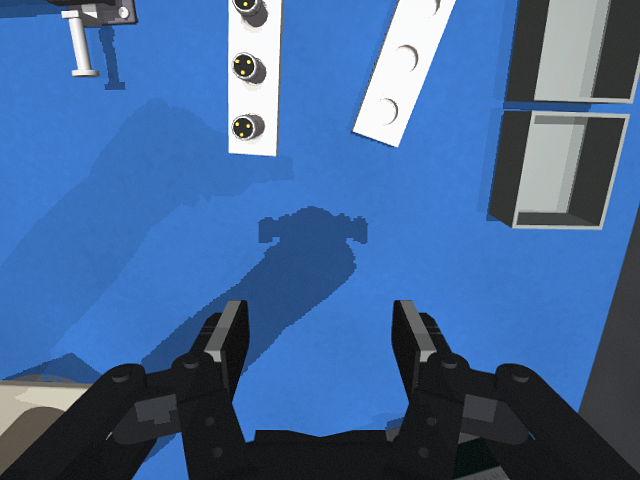

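```bash
python3 - <<'E'
from h import *
c=camera('wrist'); f=c['frame']
a=f[0:165,190:310]; cv2.imwrite('pics/crC.png',cv2.cvtColor(cv2.resize(a,None,fx=3.6,fy=3.6,interpolation=cv2.INTER_CUBIC),cv2.COLOR_RGB2BGR))
g=cv2.cvtColor(f,cv2.COLOR_RGB2GRAY)
for q in [(246,127),(245,66),(247,8)]: print(onz(c,*q,.073))
for q in [(229,152),(276,155)]: print('rack near corners',onz(c,*q,.022))
E
```

```text
[ 0.45749244 -0.33500182  0.073     ]
[ 0.5109647  -0.33666725  0.073     ]
[ 0.55797984 -0.34057848  0.073     ]
rack near corners [ 0.42857663 -0.30496116  0.022     ]
rack near corners [ 0.42569764 -0.35666661  0.022     ]
```

View pics/crC.png

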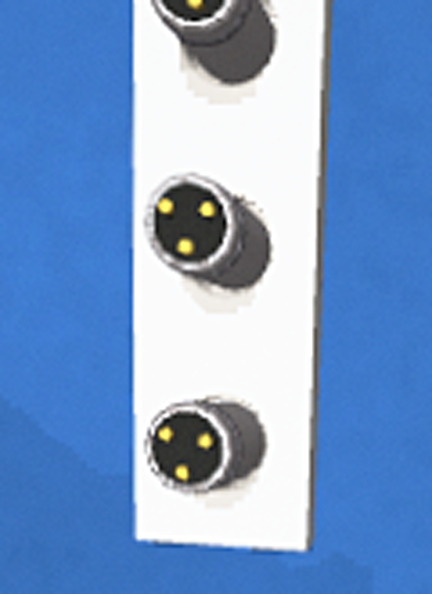

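Request:
arm_command(motion=[{"x":0.03,"y":-0.037,"z":-0.032,"roll":-0.027,"fingers":0.7},{"x":0.035,"y":-0.037,"z":-0.032,"roll":0,"fingers":0.7},{"x":0.035,"y":0,"z":0,"roll":0,"fingers":0.7},{"x":0.03,"y":0,"z":0,"roll":0,"fingers":0.7},{"x":0,"y":0,"z":0,"roll":0,"fingers":0.7}])

```text
clock: 1.3
eef_pos: [0.4311, -0.3524, 0.1535]
tool_rot: [-0.706, -0.011, 0.708, -0.01]
ft_force: [-0.6, 0.8, -1.0]
grip_width: 0.0598
```

```bash
python3 - <<'E'
from h import *
go(.46,-.3305,.040)
o=get_obs()
c=camera('wrist'); save(c,'w3.png')
E
```

```text
t 1.3 tcp [ 0.4311 -0.3524  0.1535] w 0.0598 F [-0.6  0.8 -1. ] shift [ 0.1134 -0.0209 -0.03  ]
roll 3.133 roll -0.009 axes x [-0.004  0.001 -1.   ] y [ 0.029 -1.    -0.001] z [-1.    -0.029  0.004] j6 [-0.68  2.43]
```

View pics/w3.png

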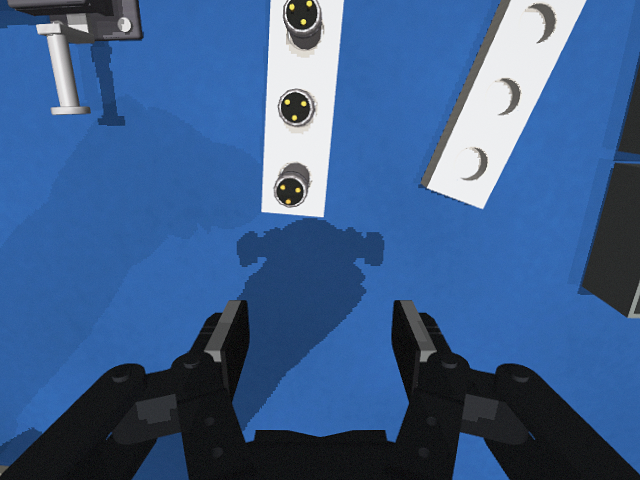

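```bash
python3 - <<'E'
from h import *
c=camera('wrist')
for q in [(290,190.5),(296,107)]: print(onz(c,*q,.073))
E
```

```text
[ 0.46114253 -0.33219441  0.073     ]
[ 0.51611441 -0.33586396  0.073     ]
```

Request:
arm_command(motion=[{"x":0,"y":-0.015,"z":-0.02,"roll":-0.008,"fingers":0.7},{"x":0.015,"y":-0.006,"z":-0.01,"roll":0,"fingers":0.7},{"x":0.015,"y":0,"z":0,"roll":0,"fingers":0.7},{"x":0,"y":0,"z":0,"roll":0,"fingers":0.7}])

```text
clock: 1.73
eef_pos: [0.4658, -0.3413, 0.1404]
tool_rot: [0.713, 0.004, -0.701, 0.015]
ft_force: [-0.7, 0.4, -0.6]
grip_width: 0.0596
```

```bash
python3 - <<'E'
from h import *
go(.46,-.3305,.040)
o=get_obs()
c=camera('wrist'); save(c,'w4.png')
E
```

```text
t 1.73 tcp [ 0.4658 -0.3413  0.1404] w 0.0596 F [-0.7  0.4 -0.6] shift [ 0.1001 -0.0126  0.0071]
roll 3.131 roll -0.011 axes x [ 0.016 -0.016 -1.   ] y [ 0.027 -0.999  0.017] z [-1.    -0.027 -0.016] j6 [-0.63  2.48]
```

View pics/w4.png

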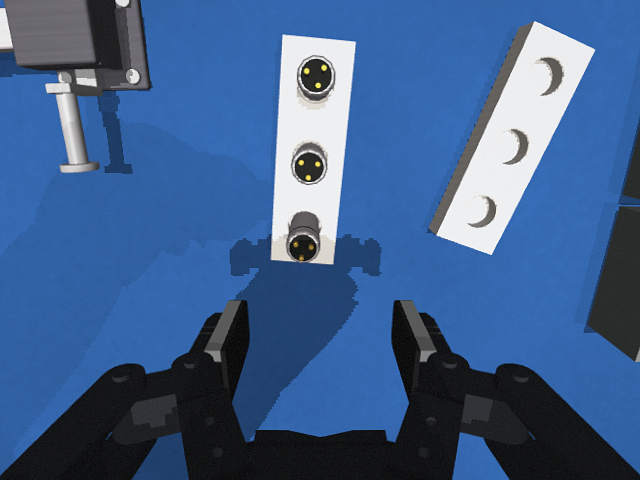

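Request:
arm_command(motion=[{"x":0.01,"y":-0.006,"z":0.003,"roll":0,"fingers":0.7},{"x":0.01,"y":-0.005,"z":0.003,"roll":0,"fingers":0.7},{"x":0.01,"y":0,"z":0,"roll":0,"fingers":0.7},{"x":0,"y":0,"z":0,"roll":0,"fingers":0.7}])

```text
clock: 2.12
eef_pos: [0.4638, -0.3388, 0.1221]
tool_rot: [0.718, -0.003, -0.696, 0.018]
ft_force: [-0.5, -0.0, 0.5]
grip_width: 0.06
```

```bash
python3 - <<'E'
from h import *
go(.461,-.332,.040)
E
```

```text
t 2.12 tcp [ 0.4638 -0.3388  0.1221] w 0.06 F [-0.5 -0.   0.5] shift [ 0.0817 -0.0093  0.0052]
roll 3.125 roll -0.017 axes x [ 0.032 -0.029 -0.999] y [ 0.02  -0.999  0.029] z [-0.999 -0.021 -0.031] j6 [-0.63  2.49]
```

```bash
cat >> h.py <<'E'
_go=go
def go(*a):
    _go(*a); o=get_obs(); j=o['joint_pos']; print('j',j.round(4),'pitch',round(j[1]+j[2]+j[3]-np.pi/2,4),'tau',o['tau'].round(2))
E
python3 - <<'E'
from h import *
go(.461,-.332,.040)
E
```

```text
t 2.12 tcp [ 0.4638 -0.3388  0.1221] w 0.06 F [-0.5 -0.   0.5] shift [ 0.0817 -0.0093  0.0052]
roll 3.125 roll -0.017 axes x [ 0.032 -0.029 -0.999] y [ 0.02  -0.999  0.029] z [-0.999 -0.021 -0.031] j6 [-0.63  2.49]
j [-0.6283  0.3937  0.0134  1.1476 -0.0044  2.4922] pitch -0.0161 tau [  0.18 -44.89  25.3   -0.73  -0.     0.  ]
```

Request:
arm_command(motion=[{"x":0,"y":0,"z":0,"roll":0,"fingers":0.7}])

```text
clock: 2.2
eef_pos: [0.4641, -0.34, 0.1237]
tool_rot: [0.719, -0.004, -0.695, 0.018]
ft_force: [0.3, -0.0, 0.1]
grip_width: 0.0594
```

```bash
python3 - <<'E'
from h import *
go(.461,-.332,.040)
E
```

```text
t 2.2 tcp [ 0.4641 -0.34    0.1237] w 0.0594 F [ 0.3 -0.   0.1] shift [ 0.0832 -0.0106  0.0057]
roll 3.124 roll -0.018 axes x [ 0.034 -0.03  -0.999] y [ 0.019 -0.999  0.031] z [-0.999 -0.02  -0.033] j6 [-0.63  2.49]
j [-0.6295  0.3925  0.0158  1.1489 -0.0046  2.4921] pitch -0.0136 tau [ 1.000e-01 -4.298e+01  2.384e+01 -3.000e-01 -1.000e-02  0.000e+00]
```

Request:
arm_command(motion=[{"x":0.02,"y":0,"z":0,"roll":0,"fingers":0.7}])

```text
clock: 2.28
eef_pos: [0.4677, -0.3435, 0.1088]
tool_rot: [0.721, -0.006, -0.692, 0.02]
ft_force: [0.1, -0.2, 0.4]
grip_width: 0.0595
```

```bash
python3 - <<'E'
from h import *
go(.461,-.332,.040)
E
```

```text
t 2.28 tcp [ 0.4677 -0.3435  0.1088] w 0.0595 F [ 0.1 -0.2  0.4] shift [ 0.068  -0.0141  0.0093]
roll 3.123 roll -0.018 axes x [ 0.042 -0.036 -0.998] y [ 0.018 -0.999  0.037] z [-0.999 -0.02  -0.041] j6 [-0.63  2.49]
j [-0.6307  0.405  -0.0066  1.1041 -0.0047  2.4918] pitch -0.0683 tau [-1.000e-02 -4.370e+01  2.336e+01  1.310e+00 -2.000e-02  0.000e+00]
```

Request:
arm_command(motion=[{"x":0.0,"y":-0.01,"z":0,"roll":0,"fingers":0.7}])

```text
clock: 2.37
eef_pos: [0.4662, -0.3342, 0.1064]
tool_rot: [0.72, -0.007, -0.693, 0.018]
ft_force: [-1.3, -0.3, -0.6]
grip_width: 0.0597
```

```bash
python3 - <<'E'
from h import *
go(.461,-.332,.040)
E
```

```text
t 2.37 tcp [ 0.4662 -0.3342  0.1064] w 0.0597 F [-1.3 -0.3 -0.6] shift [ 0.066  -0.0047  0.0077]
roll 3.121 roll -0.021 axes x [ 0.039 -0.035 -0.999] y [ 0.016 -0.999  0.036] z [-0.999 -0.017 -0.038] j6 [-0.62  2.51]
j [-0.6184  0.3968 -0.0256  1.0965 -0.0062  2.5064] pitch -0.1031 tau [ -1.02 -46.12  27.16  -1.17  -0.06  -0.24]
```

Request:
arm_command(motion=[{"x":-0.02,"y":0,"z":0,"roll":0,"fingers":0.7},{"x":-0.02,"y":0,"z":0,"roll":0,"fingers":0.7}])

```text
clock: 2.53
eef_pos: [0.4619, -0.3296, 0.1442]
tool_rot: [0.718, -0.004, -0.696, 0.016]
ft_force: [0.5, -0.3, -0.1]
grip_width: 0.0602
```

```bash
python3 - <<'E'
from h import *
go(.461,-.332,.040)
E
```

```text
t 2.53 tcp [ 0.4619 -0.3296  0.1442] w 0.0602 F [ 0.5 -0.3 -0.1] shift [ 0.1042 -0.0007  0.0042]
roll 3.121 roll -0.021 axes x [ 0.031 -0.029 -0.999] y [ 0.016 -0.999  0.029] z [-0.999 -0.017 -0.031] j6 [-0.62  2.51]
j [-0.6166  0.3662  0.0321  1.1944 -0.0053  2.5083] pitch 0.0218 tau [-6.000e-02 -4.105e+01  2.290e+01 -1.010e+00 -3.000e-02 -1.000e-02]
```

Request:
arm_command(motion=[{"x":0.04,"y":0,"z":0,"roll":0,"fingers":0.7}])

```text
clock: 2.62
eef_pos: [0.4704, -0.3355, 0.117]
tool_rot: [0.724, -0.009, -0.689, 0.021]
ft_force: [3.6, -1.9, 1.9]
grip_width: 0.0596
```

```bash
python3 - <<'E'
from h import *
go(.461,-.332,.040)
E
```

```text
t 2.62 tcp [ 0.4704 -0.3355  0.117 ] w 0.0596 F [ 3.6 -1.9  1.9] shift [ 0.0762 -0.0068  0.0131]
roll 3.121 roll -0.02 axes x [ 0.05  -0.041 -0.998] y [ 0.016 -0.999  0.042] z [-0.999 -0.018 -0.049] j6 [-0.62  2.51]
j [-0.6165  0.3865 -0.013   1.1069 -0.0052  2.5084] pitch -0.0903 tau [ 2.000e-02 -4.143e+01  2.049e+01  4.310e+00 -1.000e-02  0.000e+00]
```

Request:
arm_command(motion=[{"x":0,"y":0,"z":0,"roll":0,"fingers":0.7},{"x":0,"y":0,"z":0,"roll":0,"fingers":0.7}])

```text
clock: 2.78
eef_pos: [0.4665, -0.332, 0.1133]
tool_rot: [0.721, -0.007, -0.692, 0.018]
ft_force: [0.1, -1.6, 1.9]
grip_width: 0.0599
```

```bash
python3 - <<'E'
from h import *
go(.461,-.332,.040)
E
```

```text
t 2.78 tcp [ 0.4665 -0.332   0.1133] w 0.0599 F [ 0.1 -1.6  1.9] shift [ 0.0729 -0.0027  0.0085]
roll 3.121 roll -0.021 axes x [ 0.041 -0.035 -0.999] y [ 0.016 -0.999  0.036] z [-0.999 -0.017 -0.041] j6 [-0.62  2.51]
j [-0.6157  0.388  -0.02    1.1088 -0.0049  2.5091] pitch -0.094 tau [-3.000e-02 -3.922e+01  2.057e+01  1.400e-01 -1.000e-02 -0.000e+00]
```

Request:
arm_command(motion=[{"x":0,"y":0,"z":-0.04,"roll":0,"fingers":0.7}])

```text
clock: 2.87
eef_pos: [0.496, -0.328, 0.1122]
tool_rot: [0.716, -0.006, -0.698, 0.014]
ft_force: [-1.1, -0.4, -1.4]
grip_width: 0.0598
```

```bash
python3 - <<'E'
from h import *
go(.461,-.332,.040)
E
```

```text
t 2.87 tcp [ 0.496  -0.328   0.1122] w 0.0598 F [-1.1 -0.4 -1.4] shift [0.0713 0.0015 0.0369]
roll 3.116 roll -0.026 axes x [ 0.026 -0.028 -0.999] y [ 0.012 -1.     0.028] z [-1.    -0.012 -0.026] j6 [-0.58  2.55]
j [-0.5792  0.4442  0.0646  1.1542 -0.009   2.5503] pitch 0.0922 tau [-9.300e-01 -5.555e+01  2.532e+01 -2.350e+00  1.000e-02 -6.500e-01]
```

Request:
arm_command(motion=[{"x":0,"y":0,"z":0.04,"roll":0,"fingers":0.7}])

```text
clock: 2.95
eef_pos: [0.4806, -0.3329, 0.1111]
tool_rot: [0.72, -0.005, -0.693, 0.018]
ft_force: [0.8, -2.5, 1.9]
grip_width: 0.0599
```

```bash
python3 - <<'E'
from h import *
go(.461,-.332,.040)
E
```

```text
t 2.95 tcp [ 0.4806 -0.3329  0.1111] w 0.0599 F [ 0.8 -2.5  1.9] shift [ 0.0702 -0.0036  0.0223]
roll 3.123 roll -0.019 axes x [ 0.038 -0.032 -0.999] y [ 0.018 -0.999  0.032] z [-0.999 -0.019 -0.038] j6 [-0.6   2.52]
j [-0.6034  0.4157  0.0166  1.122  -0.0043  2.5192] pitch -0.0166 tau [  5.16 -41.28  23.13   3.12   0.34   0.74]
```

Request:
arm_command(motion=[{"x":0,"y":0,"z":0,"roll":0,"fingers":0.7},{"x":0,"y":0,"z":0,"roll":0,"fingers":0.7},{"x":0,"y":0,"z":0,"roll":0,"fingers":0.7}])

```text
clock: 3.2
eef_pos: [0.4744, -0.3298, 0.1077]
tool_rot: [0.715, -0.002, -0.699, 0.015]
ft_force: [-0.3, -0.4, -0.3]
grip_width: 0.0597
```

```bash
python3 - <<'E'
from h import *
go(.461,-.332,.040)
E
```

```text
t 3.2 tcp [ 0.4744 -0.3298  0.1077] w 0.0597 F [-0.3 -0.4 -0.3] shift [0.0674 0.0004 0.015 ]
roll 3.122 roll -0.019 axes x [ 0.023 -0.023 -0.999] y [ 0.018 -1.     0.024] z [-1.    -0.019 -0.023] j6 [-0.6   2.52]
j [-0.604   0.4194  0.0137  1.1328 -0.0059  2.519 ] pitch -0.0049 tau [ 1.000e-02 -4.436e+01  2.442e+01 -4.300e-01 -3.000e-02 -1.000e-02]
```

Request:
arm_command(motion=[{"x":0,"y":0,"z":0,"roll":0,"fingers":0.7},{"x":0,"y":0,"z":0,"roll":0,"fingers":0.7},{"x":0,"y":0,"z":0,"roll":0,"fingers":0.7}])

```text
clock: 3.45
eef_pos: [0.4777, -0.332, 0.114]
tool_rot: [0.718, -0.004, -0.696, 0.017]
ft_force: [0.0, 0.6, 0.1]
grip_width: 0.0598
```

```bash
python3 - <<'E'
from h import *
go(.461,-.332,.040)
E
```

```text
t 3.45 tcp [ 0.4777 -0.332   0.114 ] w 0.0598 F [0.  0.6 0.1] shift [ 0.0734 -0.0026  0.0191]
roll 3.122 roll -0.019 axes x [ 0.032 -0.029 -0.999] y [ 0.018 -0.999  0.03 ] z [-0.999 -0.019 -0.032] j6 [-0.6   2.52]
j [-0.6039  0.4134  0.0215  1.1357 -0.006   2.5193] pitch -0.0002 tau [ 1.000e-02 -4.417e+01  2.423e+01 -3.000e-01 -2.000e-02 -0.000e+00]
```

Request:
arm_command(motion=[{"x":-0.005,"y":0,"z":0.005,"roll":0,"fingers":0.7},{"x":-0.005,"y":0,"z":0.005,"roll":0,"fingers":0.7},{"x":-0.005,"y":0,"z":0.005,"roll":0,"fingers":0.7},{"x":-0.005,"y":0,"z":0.005,"roll":0,"fingers":0.7}])

```text
clock: 3.78
eef_pos: [0.4571, -0.3325, 0.138]
tool_rot: [0.72, -0.005, -0.694, 0.018]
ft_force: [-0.2, -1.2, -1.5]
grip_width: 0.0596
```

```bash
python3 - <<'E'
from h import *
go(.461,-.332,.040)
E
```

```text
t 3.78 tcp [ 0.4571 -0.3325  0.138 ] w 0.0596 F [-0.2 -1.2 -1.5] shift [ 0.098  -0.0037 -0.0004]
roll 3.123 roll -0.018 axes x [ 0.037 -0.033 -0.999] y [ 0.018 -0.999  0.033] z [-0.999 -0.02  -0.036] j6 [-0.63  2.5 ]
j [-0.6259  0.3604  0.0064  1.168  -0.0049  2.4966] pitch -0.036 tau [ 4.100e-01 -4.171e+01  2.485e+01 -5.100e-01 -1.000e-02  6.000e-02]
```

Request:
arm_command(motion=[{"x":0.002,"y":0,"z":-0.04,"roll":0,"fingers":0.7},{"x":0.002,"y":0,"z":0.04,"roll":-0.02,"fingers":0.7},{"x":0.002,"y":0,"z":-0.04,"roll":0,"fingers":0.7},{"x":0.002,"y":0,"z":0.04,"roll":0,"fingers":0.7},{"x":0.002,"y":0,"z":0,"roll":0,"fingers":0.7}])

```text
clock: 4.2
eef_pos: [0.4499, -0.3194, 0.1052]
tool_rot: [-0.695, -0.018, 0.719, -0.009]
ft_force: [-1.1, 0.4, 1.6]
grip_width: 0.0594
```

```bash
python3 - <<'E'
from h import *
go(.461,-.332,.040)
E
```

```text
t 4.2 tcp [ 0.4499 -0.3194  0.1052] w 0.0594 F [-1.1  0.4  1.6] shift [ 0.0646  0.014  -0.0127]
roll -3.141 roll 0.0 axes x [-0.033  0.013 -0.999] y [ 0.038 -0.999 -0.014] z [-0.999 -0.038  0.033] j6 [-0.61  2.49]
j [-0.6122  0.4276  0.0194  1.1975 -0.0084  2.4915] pitch 0.0736 tau [ -0.07 -42.5   23.13   0.26  -0.09  -0.11]
```

Request:
arm_command(motion=[{"x":0.02,"y":0.008,"z":-0.006,"roll":0,"fingers":0.7},{"x":0.015,"y":0.005,"z":-0.004,"roll":0,"fingers":0.7}])

```text
clock: 4.37
eef_pos: [0.4581, -0.3313, 0.0697]
tool_rot: [-0.695, -0.018, 0.719, -0.008]
ft_force: [-0.3, -0.3, 0.4]
grip_width: 0.0595
```

```bash
python3 - <<'E'
from h import *
go(.461,-.332,.040)
E
```

```text
t 4.37 tcp [ 0.4581 -0.3313  0.0697] w 0.0595 F [-0.3 -0.3  0.4] shift [ 0.0296  0.0013 -0.0038]
roll 3.142 roll -0.0 axes x [-0.033  0.014 -0.999] y [ 0.037 -0.999 -0.015] z [-0.999 -0.038  0.033] j6 [-0.62  2.48]
j [-0.6212  0.4825  0.0084  1.132  -0.0082  2.4829] pitch 0.0521 tau [ 1.100e-01 -4.836e+01  2.367e+01  6.300e-01 -5.000e-02  2.000e-02]
```

Request:
arm_command(motion=[{"x":0.018,"y":0.001,"z":-0.004,"roll":0,"fingers":0.7},{"x":0.014,"y":0,"z":-0.001,"roll":0,"fingers":0.7}])

```text
clock: 4.53
eef_pos: [0.463, -0.3335, 0.0378]
tool_rot: [-0.696, -0.017, 0.718, -0.008]
ft_force: [-0.4, -0.2, -0.3]
grip_width: 0.0595
```

```bash
python3 - <<'E'
from h import *
go(.461,-.332,.040)
c=camera('wrist'); save(c,'w5.png')
E
```

```text
t 4.53 tcp [ 0.463  -0.3335  0.0378] w 0.0595 F [-0.4 -0.2 -0.3] shift [-0.0022 -0.0016  0.002 ]
roll 3.14 roll -0.002 axes x [-0.03   0.012 -0.999] y [ 0.036 -0.999 -0.013] z [-0.999 -0.036  0.03 ] j6 [-0.62  2.49]
j [-0.6195  0.5192 -0.022   1.0611 -0.0081  2.486 ] pitch -0.0126 tau [-5.000e-02 -4.830e+01  2.313e+01  5.800e-01 -3.000e-02  0.000e+00]
```

View pics/w5.png

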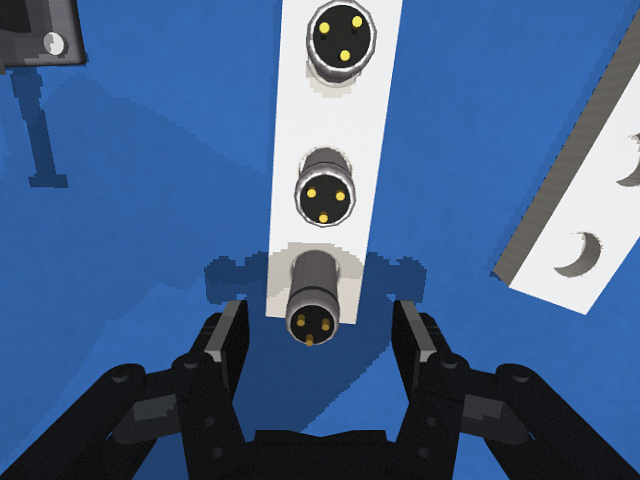

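Request:
arm_command(motion=[{"x":0.002,"y":0,"z":0.001,"roll":0,"fingers":0},{"x":0.002,"y":0,"z":0,"roll":0,"fingers":0},{"x":0.002,"y":0,"z":0,"roll":0,"fingers":0},{"x":0.002,"y":0,"z":0,"roll":0,"fingers":0}])

```text
clock: 4.92
eef_pos: [0.4613, -0.3335, 0.0313]
tool_rot: [-0.697, -0.017, 0.717, -0.008]
ft_force: [-1.1, 3.3, 9.1]
grip_width: 0.0207
```

```bash
python3 - <<'E'
from h import *
go(.461,-.332,.12)
E
```

```text
t 4.92 tcp [ 0.4613 -0.3335  0.0313] w 0.0207 F [-1.1  3.3  9.1] shift [-0.0886 -0.0026  0.0028]
roll 3.139 roll -0.002 axes x [-0.029  0.012 -1.   ] y [ 0.035 -0.999 -0.013] z [-0.999 -0.036  0.028] j6 [-0.62  2.48]
j [-0.6218  0.5225 -0.0353  1.0434 -0.007   2.4844] pitch -0.0401 tau [ -1.03 -42.12  20.39  -0.88  -0.61  -0.  ]
```

```bash
python3 - <<'E'
from h import *
c=camera('wrist'); save(c,'w6.png')
E
```

```text
(no output)
```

View pics/w6.png

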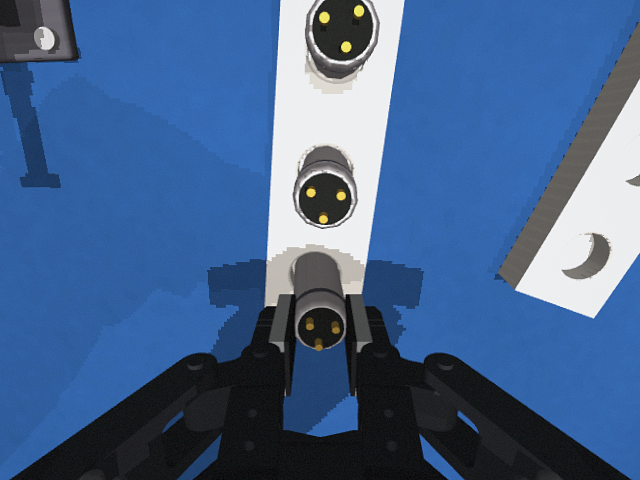

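Request:
arm_command(motion=[{"x":-0.025,"y":0,"z":0,"roll":0,"fingers":0},{"x":-0.035,"y":0,"z":0,"roll":0,"fingers":0},{"x":-0.035,"y":0,"z":0,"roll":0,"fingers":0},{"x":-0.03,"y":0,"z":0,"roll":0,"fingers":0}])

```text
clock: 5.3
eef_pos: [0.4606, -0.3318, 0.1564]
tool_rot: [-0.693, -0.02, 0.72, -0.006]
ft_force: [0.2, -0.3, -0.5]
grip_width: 0.0207
```

```bash
python3 - <<'E'
from h import *
p=c2w(.052,.038); print(p,c2w(-.052,-.038))
go(*p,.16)
c=camera('wrist'); save(c,'w7.png')
E
```

```text
[0.63581881 0.14584809] [0.53478119 0.06595191]
t 5.3 tcp [ 0.4606 -0.3318  0.1564] w 0.0207 F [ 0.2 -0.3 -0.5] shift [-0.0012 -0.4711 -0.1921]
roll 3.14 roll -0.002 axes x [-0.038  0.019 -0.999] y [ 0.035 -0.999 -0.021] z [-0.999 -0.036  0.038] j6 [-0.62  2.49]
j [-0.6203  0.4323  0.1642  1.3453 -0.0067  2.4857] pitch 0.3709 tau [-2.000e-02 -4.526e+01  2.250e+01 -4.000e-01 -2.000e-02 -0.000e+00]
```

View pics/w7.png

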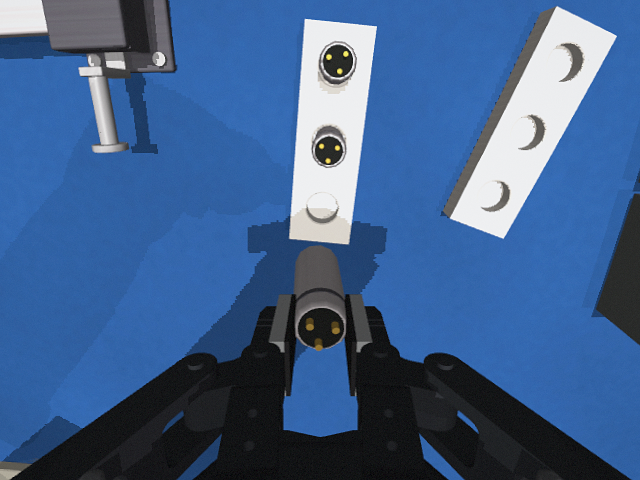

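Request:
arm_command(motion=[{"x":0.002,"y":-0.035,"z":-0.012,"roll":0,"fingers":0},{"x":0.002,"y":-0.038,"z":-0.012,"roll":0,"fingers":0},{"x":0.002,"y":-0.038,"z":-0.014,"roll":0,"fingers":0},{"x":0.002,"y":-0.038,"z":-0.014,"roll":0,"fingers":0},{"x":0.002,"y":-0.038,"z":-0.014,"roll":0,"fingers":0},{"x":0.002,"y":-0.038,"z":-0.014,"roll":0,"fingers":0},{"x":0.002,"y":-0.038,"z":-0.014,"roll":0,"fingers":0}])

```text
clock: 5.93
eef_pos: [0.5574, -0.0725, 0.1633]
tool_rot: [-0.707, -0.004, 0.707, -0.007]
ft_force: [-0.2, -1.5, 0.0]
grip_width: 0.0208
```

```bash
python3 - <<'E'
from h import *
p=c2w(.052,.038)
go(*p,.16)
E
```

```text
t 5.93 tcp [ 0.5574 -0.0725  0.1633] w 0.0208 F [-0.2 -1.5  0. ] shift [ 0.0025 -0.2171 -0.0819]
roll 3.12 roll -0.022 axes x [-0.    -0.003 -1.   ] y [ 0.016 -1.     0.003] z [-1.    -0.016  0.   ] j6 [-0.13  3.  ]
j [-0.1273  0.3806  0.1051  1.2953 -0.0035  2.9982] pitch 0.2101 tau [ -2.87 -45.8   24.11   0.34   0.05  -0.72]
```

Request:
arm_command(motion=[{"x":0.002,"y":-0.03,"z":-0.005,"roll":-0.1,"fingers":0},{"x":0.002,"y":-0.03,"z":-0.01,"roll":-0.1,"fingers":0},{"x":0.002,"y":-0.03,"z":-0.01,"roll":-0.1,"fingers":0},{"x":0.002,"y":-0.03,"z":-0.01,"roll":-0.1,"fingers":0}])

```text
clock: 6.27
eef_pos: [0.5751, 0.0603, 0.1586]
tool_rot: [0.694, 0.151, -0.687, 0.155]
ft_force: [0.4, -0.1, -0.4]
grip_width: 0.0206
```

```bash
python3 - <<'E'
from h import *
p=c2w(.052,.038)
go(*p,.16)
c=camera('wrist'); save(c,'w8.png')
E
```

```text
t 6.27 tcp [0.5751 0.0603 0.1586] w 0.0206 F [ 0.4 -0.1 -0.4] shift [-0.0011 -0.052  -0.0912]
roll -2.744 roll 0.398 axes x [ 0.01  -0.003 -1.   ] y [ 0.422 -0.907  0.007] z [-0.907 -0.422 -0.008] j6 [0.11 2.81]
j [ 0.1066  0.4064  0.1315  1.2859 -0.0039  2.8125] pitch 0.253 tau [-2.530e+00 -4.612e+01  2.491e+01  2.000e-01  1.000e-02  4.700e-01]
```

View pics/w8.png

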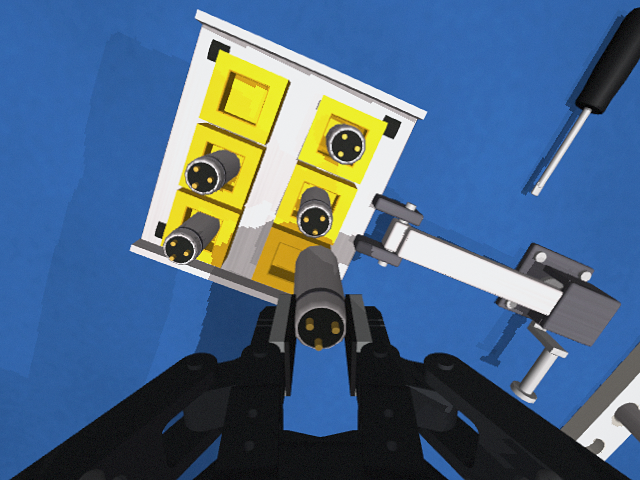

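```bash
python3 - <<'E'
from h import *
import pickle
c=camera('wrist'); f=c['frame']; pickle.dump(c,open('c8.pkl','wb'))
a=f[40:290,170:400]; cv2.imwrite('pics/crD.png',cv2.cvtColor(cv2.resize(a,None,fx=2.4,fy=2.4,interpolation=cv2.INTER_CUBIC),cv2.COLOR_RGB2BGR))
E
```

```text
(no output)
```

View pics/crD.png

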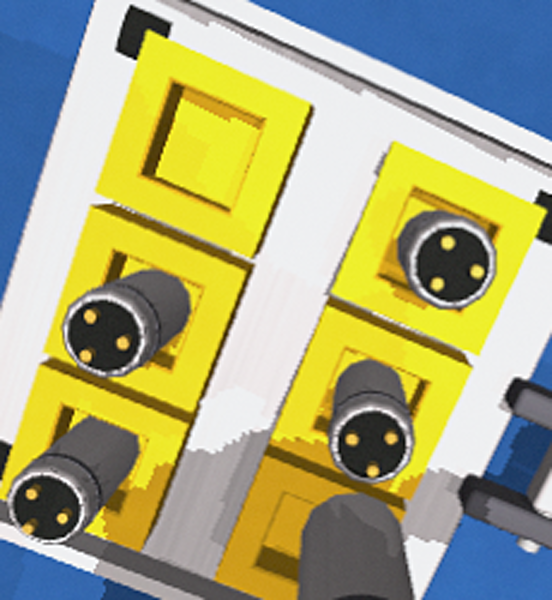

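```bash
python3 - <<'E'
from h import *
import pickle
c=pickle.load(open('c8.pkl','rb'))
def P(l,z): return np.array([onz(c,*(np.array(q)/2.4+[170,40]-.3),z)[:2] for q in l])
B1=P([(148,30),(312,103),(257,255),(97,198)],.054); W1=P([(172,80),(265,122),(235,215),(140,178)],.054)
B2=P([(392,142),(548,208),(473,355),(330,295)],.054); B4=P([(330,300),(470,362),(410,497),(270,450)],.054)
for n,b in (('B1',B1),('W1',W1),('B2',B2),('B4',B4)):
    print(n,b.mean(0),np.linalg.norm(np.roll(b,-1,0)-b,axis=1))
print(c2w(.052,.038),c2w(.052,-.038),c2w(0,-.038))
E
```

```text
B1 [0.63593449 0.14644615] [0.04999398 0.04615723 0.04985414 0.04913966]
W1 [0.63562148 0.14646167] [0.02868159 0.02778268 0.02958919 0.02900281]
B2 [0.63866856 0.07192106] [0.05008173 0.04879371 0.04800169 0.04784656]
B4 [0.5877539 0.0694342] [0.0475027  0.04810663 0.04801671 0.05167255]
[0.63581881 0.14584809] [0.63870611 0.06990296] [0.58674365 0.06792743]
```

```bash
python3 - <<'E'
from h import *
import pickle
c=pickle.load(open('c8.pkl','rb')); o=get_obs()
R=Ro.from_quat(o['tool_rot']).as_matrix()
p=onz(c,320.5,327,o['eef_pos'][2]+.041); print(R.T@(p-o['eef_pos']),p)
go(.6357,.1462,.16)
E
```

```text
[-0.04100804 -0.00246153 -0.00071636] [0.57357565 0.06598956 0.19928656]
t 6.37 tcp [0.5744 0.0634 0.1583] w 0.0205 F [ 0.8 -0.9 -1.6] shift [-0.0012 -0.0489 -0.0907]
roll -2.741 roll 0.401 axes x [ 0.009 -0.001 -1.   ] y [ 0.425 -0.905  0.005] z [-0.905 -0.425 -0.008] j6 [0.11 2.81]
j [ 1.1110e-01  4.0650e-01  1.3090e-01  1.2860e+00 -2.0000e-03  2.8142e+00] pitch 0.2526 tau [  1.34 -45.11  25.53  -0.2    0.3   -0.2 ]
```

Request:
arm_command(motion=[{"x":0.002,"y":-0.016,"z":-0.03,"roll":0,"fingers":0},{"x":0.002,"y":-0.016,"z":-0.03,"roll":0,"fingers":0},{"x":0.002,"y":-0.01,"z":-0.02,"roll":0,"fingers":0},{"x":0.002,"y":0,"z":0,"roll":0,"fingers":0}])

```text
clock: 6.7
eef_pos: [0.6296, 0.1374, 0.1534]
tool_rot: [0.695, 0.151, -0.686, 0.155]
ft_force: [-0.6, -0.4, 0.3]
grip_width: 0.0207
```

```bash
python3 - <<'E'
from h import *
go(.6357,.1462,.16)
E
```

```text
t 6.7 tcp [0.6296 0.1374 0.1534] w 0.0207 F [-0.6 -0.4  0.3] shift [-0.0066 -0.0054 -0.0093]
roll -2.744 roll 0.398 axes x [ 0.013 -0.002 -1.   ] y [ 0.422 -0.907  0.007] z [-0.906 -0.422 -0.011] j6 [0.22 2.92]
j [ 0.2172  0.5423  0.3337  1.3502 -0.0047  2.9231] pitch 0.6554 tau [ 3.300e-01 -5.195e+01  2.593e+01  2.500e-01  4.000e-02  1.300e-01]
```

Request:
arm_command(motion=[{"x":0.01,"y":-0.005,"z":-0.008,"roll":0,"fingers":0},{"x":0.015,"y":-0.001,"z":-0.003,"roll":0,"fingers":0},{"x":0.015,"y":0,"z":0,"roll":0,"fingers":0}])

```text
clock: 6.95
eef_pos: [0.6415, 0.1477, 0.1164]
tool_rot: [0.698, 0.15, -0.683, 0.154]
ft_force: [0.4, -0.3, -1.1]
grip_width: 0.0206
```

```bash
python3 - <<'E'
from h import *
go(.6357,.1462,.09)
E
```

```text
t 6.95 tcp [0.6415 0.1477 0.1164] w 0.0206 F [ 0.4 -0.3 -1.1] shift [ 0.0262 -0.0013  0.0064]
roll -2.746 roll 0.396 axes x [ 0.022 -0.001 -1.   ] y [ 0.42  -0.907  0.01 ] z [-0.907 -0.42  -0.02 ] j6 [0.23 2.94]
j [ 0.2293  0.5803  0.3008  1.2697 -0.0058  2.9371] pitch 0.58 tau [ 4.100e-01 -5.400e+01  2.647e+01  4.800e-01  1.000e-02  1.000e-02]
```

Request:
arm_command(motion=[{"x":0.014,"y":-0.001,"z":0.007,"roll":0,"fingers":0},{"x":0.01,"y":0,"z":0.002,"roll":0,"fingers":0}])

```text
clock: 7.12
eef_pos: [0.6332, 0.1434, 0.0897]
tool_rot: [0.698, 0.149, -0.683, 0.153]
ft_force: [-0.5, -0.0, -1.0]
grip_width: 0.0207
```

```bash
python3 - <<'E'
from h import *
go(.6357,.1462,.09)
c=camera('wrist'); save(c,'w9.png')
c=camera('side'); save(c,'s9.png')
c=camera('top'); save(c,'t9.png'); f=c['frame'][180:300,220:330]; cv2.imwrite('pics/t9c.png',cv2.cvtColor(cv2.resize(f,None,fx=5,fy=5,interpolation=cv2.INTER_CUBIC),cv2.COLOR_RGB2BGR))
E
```

```text
t 7.12 tcp [0.6332 0.1434 0.0897] w 0.0207 F [-0.5 -0.  -1. ] shift [-0.0003 -0.0015 -0.0034]
roll -2.748 roll 0.393 axes x [ 0.022 -0.001 -1.   ] y [ 0.418 -0.909  0.01 ] z [-0.908 -0.418 -0.02 ] j6 [0.23 2.94]
j [ 0.2259  0.5787  0.2268  1.1977 -0.0061  2.9363] pitch 0.4324 tau [ 2.400e-01 -5.346e+01  2.616e+01 -5.000e-02 -1.000e-02  0.000e+00]
```

View pics/w9.png

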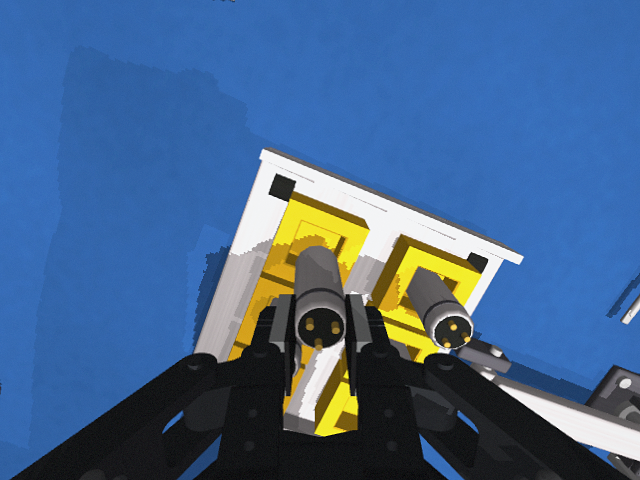

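View pics/s9.png

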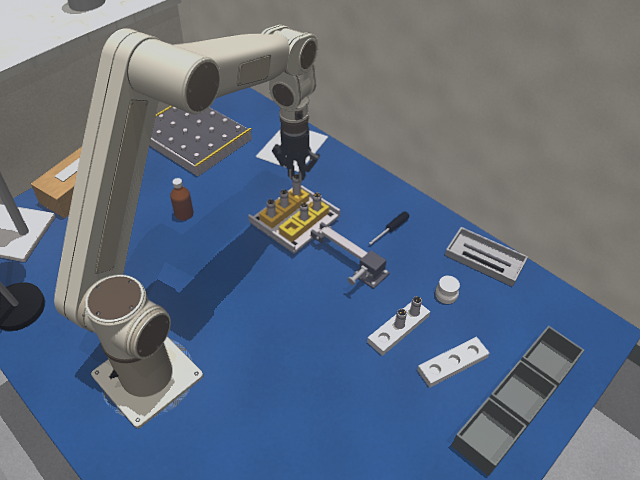

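Request:
arm_command(motion=[{"x":0.005,"y":-0.0015,"z":-0.003,"roll":0,"fingers":0}])

```text
clock: 7.35
eef_pos: [0.6369, 0.1455, 0.0872]
tool_rot: [0.699, 0.149, -0.682, 0.153]
ft_force: [-0.1, -0.1, 0.0]
grip_width: 0.0213
```

```bash
python3 - <<'E'
from h import *
go(.6354,.1462,.056)
E
```

```text
t 7.35 tcp [0.6369 0.1455 0.0872] w 0.0213 F [-0.1 -0.1  0. ] shift [ 0.0312 -0.0016  0.0018]
roll -2.75 roll 0.392 axes x [ 0.025 -0.001 -1.   ] y [ 0.416 -0.909  0.011] z [-0.909 -0.417 -0.022] j6 [0.23 2.94]
j [ 0.2278  0.586   0.2327  1.1936 -0.0062  2.9397] pitch 0.4415 tau [-1.000e-01 -5.104e+01  2.328e+01  2.000e-01 -2.000e-02 -6.000e-02]
```

Request:
arm_command(motion=[{"x":0.012,"y":-0.001,"z":0.002,"roll":0,"fingers":0}])

```text
clock: 7.43
eef_pos: [0.6376, 0.146, 0.0775]
tool_rot: [0.701, 0.148, -0.68, 0.152]
ft_force: [0.2, 0.2, -0.5]
grip_width: 0.0206
```

```bash
python3 - <<'E'
from h import *
go(.6354,.1462,.056)
E
```

```text
t 7.43 tcp [0.6376 0.146  0.0775] w 0.0206 F [ 0.2  0.2 -0.5] shift [ 0.0215 -0.0013  0.0025]
roll -2.751 roll 0.391 axes x [ 0.03   0.001 -1.   ] y [ 0.416 -0.909  0.012] z [-0.909 -0.416 -0.028] j6 [0.23 2.94]
j [ 0.2283  0.5895  0.2123  1.1638 -0.0061  2.9408] pitch 0.3948 tau [-1.400e-01 -5.256e+01  2.478e+01  6.800e-01 -3.000e-02  0.000e+00]
```

Request:
arm_command(motion=[{"x":0.003,"y":-0.001,"z":0.005,"roll":0,"fingers":0}])

```text
clock: 7.52
eef_pos: [0.633, 0.1448, 0.0735]
tool_rot: [0.701, 0.148, -0.68, 0.152]
ft_force: [0.4, -0.1, -1.6]
grip_width: 0.0206
```

```bash
python3 - <<'E'
from h import *
go(.6352,.1462,.056)
E
```

```text
t 7.52 tcp [0.633  0.1448 0.0735] w 0.0206 F [ 0.4 -0.1 -1.6] shift [ 0.0176 -0.0006 -0.0021]
roll -2.751 roll 0.39 axes x [ 0.03   0.001 -1.   ] y [ 0.415 -0.91   0.012] z [-0.909 -0.415 -0.028] j6 [0.23 2.94]
j [ 0.228   0.5833  0.1905  1.1482 -0.0061  2.9411] pitch 0.3513 tau [ 4.000e-02 -5.391e+01  2.637e+01 -2.500e-01  3.000e-02  0.000e+00]
```

Request:
arm_command(motion=[{"x":0.011,"y":-0.0005,"z":-0.001,"roll":0,"fingers":0}])

```text
clock: 7.6
eef_pos: [0.6355, 0.1458, 0.065]
tool_rot: [0.703, 0.148, -0.679, 0.152]
ft_force: [1.0, 0.8, 0.4]
grip_width: 0.0206
```

```bash
python3 - <<'E'
from h import *
go(.6352,.1462,.056)
E
```

```text
t 7.6 tcp [0.6355 0.1458 0.065 ] w 0.0206 F [1.  0.8 0.4] shift [ 0.0089 -0.0006  0.0004]
roll -2.752 roll 0.39 axes x [ 0.035  0.002 -0.999] y [ 0.415 -0.91   0.013] z [-0.909 -0.415 -0.033] j6 [0.23 2.94]
j [ 0.2287  0.5912  0.1805  1.1257 -0.0062  2.9422] pitch 0.3266 tau [-3.000e-02 -5.065e+01  2.308e+01  4.200e-01 -2.000e-02 -2.000e-02]
```

In the well (bottom ≈ 42 mm, no force). Continue to the floor.

Request:
arm_command(motion=[{"x":0.01,"y":0,"z":0.001,"roll":0,"fingers":0},{"x":0.004,"y":0,"z":0.001,"roll":0,"fingers":0}])

```text
clock: 7.77
eef_pos: [0.64, 0.1476, 0.0571]
tool_rot: [0.708, 0.149, -0.673, 0.151]
ft_force: [-4.0, 0.4, 24.0]
grip_width: 0.0204
```

```bash
python3 - <<'E'
from h import *
go(.6352,.1462,.056)
E
```

```text
t 7.77 tcp [0.64   0.1476 0.0571] w 0.0204 F [-4.   0.4 24. ] shift [ 0.0009 -0.0008  0.005 ]
roll -2.751 roll 0.39 axes x [ 0.049  0.008 -0.999] y [ 0.415 -0.91   0.014] z [-0.909 -0.415 -0.048] j6 [0.23 2.94]
j [ 0.2285  0.5942  0.1634  1.0903 -0.0037  2.9417] pitch 0.2771 tau [ -1.37 -37.96  17.83  -1.6   -0.59  -0.  ]
```

Request:
arm_command(motion=[{"x":0,"y":0,"z":0.002,"roll":0,"fingers":0.5},{"x":0,"y":0,"z":0,"roll":0,"fingers":0.5},{"x":-0.002,"y":0,"z":0,"roll":0,"fingers":0.5},{"x":-0.03,"y":0,"z":0,"roll":0,"fingers":0.5},{"x":-0.035,"y":0,"z":0,"roll":0,"fingers":0.5},{"x":-0.03,"y":0,"z":0,"roll":0,"fingers":0.5},{"x":-0.03,"y":0,"z":0,"roll":0,"fingers":0.6}])

```text
clock: 8.35
eef_pos: [0.6265, 0.1446, 0.1776]
tool_rot: [0.702, 0.149, -0.68, 0.151]
ft_force: [1.2, -0.1, 0.2]
grip_width: 0.0508
```

```bash
python3 - <<'E'
from h import *
go(.5152,-.335,.16)
c=camera('wrist'); save(c,'w10.png')
E
```

```text
t 8.35 tcp [0.6265 0.1446 0.1776] w 0.0508 F [ 1.2 -0.1  0.2] shift [0.0124 0.3899 0.3008]
roll -2.751 roll 0.39 axes x [ 0.032  0.004 -0.999] y [ 0.415 -0.91   0.01 ] z [-0.909 -0.415 -0.03 ] j6 [0.23 2.94]
j [ 0.2288  0.5122  0.3467  1.3737 -0.0038  2.9422] pitch 0.6618 tau [-0.000e+00 -5.048e+01  2.410e+01 -1.170e+00 -1.000e-02 -0.000e+00]
```

View pics/w10.png

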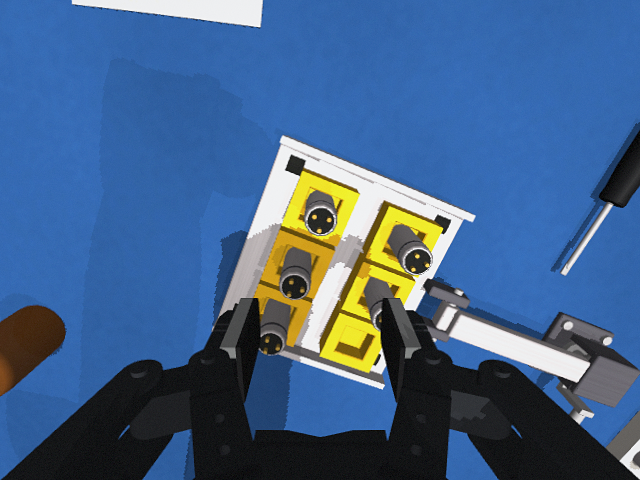

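Request:
arm_command(motion=[{"x":0.002,"y":0.031,"z":0.024,"roll":0,"fingers":0.7},{"x":0.002,"y":0.031,"z":0.024,"roll":0,"fingers":0.7},{"x":0.002,"y":0.031,"z":0.024,"roll":0,"fingers":0.7},{"x":0.002,"y":0.031,"z":0.024,"roll":0,"fingers":0.7},{"x":0.002,"y":0.031,"z":0.024,"roll":0,"fingers":0.7},{"x":0.002,"y":0.031,"z":0.024,"roll":0,"fingers":0.7},{"x":0.002,"y":0.031,"z":0.024,"roll":0,"fingers":0.7},{"x":0.002,"y":0.031,"z":0.024,"roll":0,"fingers":0.7},{"x":0.002,"y":0.031,"z":0.024,"roll":0,"fingers":0.7}])

```text
clock: 9.15
eef_pos: [0.5554, -0.2014, 0.1615]
tool_rot: [0.709, 0.156, -0.669, 0.157]
ft_force: [-0.1, -0.4, -0.2]
grip_width: 0.0595
```

```bash
python3 - <<'E'
from h import *
go(.5150,-.3345,.13)
E
```

```text
t 9.15 tcp [ 0.5554 -0.2014  0.1615] w 0.0595 F [-0.1 -0.4 -0.2] shift [0.0277 0.1022 0.0956]
roll -2.733 roll 0.408 axes x [ 0.055  0.011 -0.998] y [ 0.431 -0.902  0.014] z [-0.9   -0.432 -0.055] j6 [-0.36  2.33]
j [-0.365   0.3973  0.1236  1.2494  0.0302  2.3308] pitch 0.1995 tau [ 2.930e+00 -4.642e+01  2.447e+01 -1.000e-02  3.000e-02  7.000e-01]
```

Request:
arm_command(motion=[{"x":0.002,"y":0.03,"z":0.026,"roll":0,"fingers":0.7},{"x":0.002,"y":0.03,"z":0.026,"roll":0,"fingers":0.7},{"x":0.002,"y":0.03,"z":0.026,"roll":0,"fingers":0.7},{"x":0.002,"y":0.01,"z":-0.035,"roll":0,"fingers":0.7},{"x":0.002,"y":-0.005,"z":0.04,"roll":0,"fingers":0.7},{"x":0.002,"y":0,"z":0,"roll":0,"fingers":0.7}])

```text
clock: 9.65
eef_pos: [0.5245, -0.3369, 0.1352]
tool_rot: [0.706, 0.151, -0.676, 0.148]
ft_force: [-1.5, 1.1, 0.3]
grip_width: 0.0595
```

```bash
python3 - <<'E'
from h import *
go(.5150,-.3345,.10)
c=camera('wrist'); save(c,'w11.png')
E
```

```text
t 9.65 tcp [ 0.5245 -0.3369  0.1352] w 0.0595 F [-1.5  1.1  0.3] shift [ 0.0348 -0.0063  0.0092]
roll -2.755 roll 0.387 axes x [ 0.042  0.013 -0.999] y [ 0.412 -0.911  0.005] z [-0.91  -0.412 -0.044] j6 [-0.59  2.13]
j [-0.5895  0.4939  0.2057  1.2554  0.0344  2.1277] pitch 0.3842 tau [ -0.41 -50.22  26.82  -0.98   0.    -0.19]
```

View pics/w11.png

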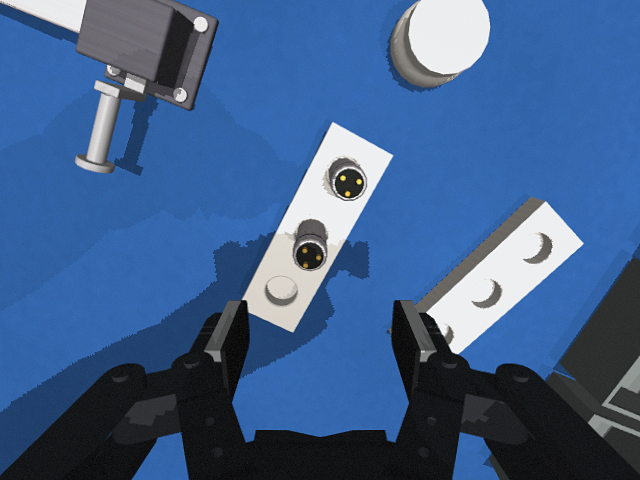

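Request:
arm_command(motion=[{"x":0.002,"y":0.033,"z":-0.022,"roll":0,"fingers":0.7},{"x":0.002,"y":-0.033,"z":0.022,"roll":0,"fingers":0.7},{"x":0.002,"y":0,"z":0,"roll":0,"fingers":0.7}])

```text
clock: 9.95
eef_pos: [0.5279, -0.3358, 0.0922]
tool_rot: [0.692, 0.166, -0.69, 0.131]
ft_force: [-3.3, 2.0, -6.6]
grip_width: 0.0599
```

```bash
python3 - <<'E'
from h import *
go(.5150,-.3345,.08)
c=camera('wrist'); print(onz(c,311,251,.073))
save(c,'w12.png')
E
```

```text
t 9.95 tcp [ 0.5279 -0.3358  0.0922] w 0.0599 F [-3.3  2.  -6.6] shift [ 0.0123 -0.0059  0.0113]
roll -2.755 roll 0.386 axes x [-0.006  0.049 -0.999] y [ 0.412 -0.91  -0.047] z [-0.911 -0.411 -0.014] j6 [-0.59  2.13]
j [-0.5867  0.5768  0.2292  1.2558  0.0374  2.13  ] pitch 0.4909 tau [-2.700e-01 -7.205e+01  4.386e+01 -5.010e+00  1.800e-01 -1.000e-02]
[ 0.53423739 -0.32671013  0.073     ]
```

View pics/w12.png

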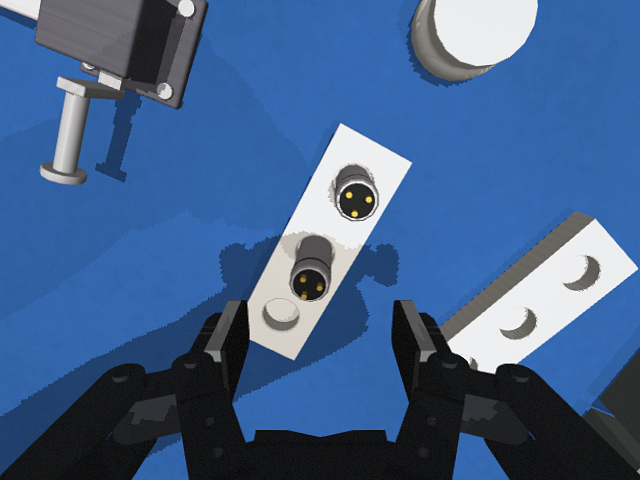

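```bash
python3 - <<'E'
from h import *
c=camera('wrist'); print(onz(c,309,281,.073))
go(.5150,-.3345,.08)
E
```

```text
[ 0.52479793 -0.33778578  0.073     ]
t 10.05 tcp [ 0.5393 -0.3431  0.1   ] w 0.0598 F [0.1 0.1 0.6] shift [ 0.0199 -0.0173  0.0191]
roll -2.755 roll 0.387 axes x [ 0.016  0.034 -0.999] y [ 0.413 -0.911 -0.025] z [-0.911 -0.412 -0.029] j6 [-0.59  2.13]
j [-0.5864  0.575   0.2477  1.2491  0.0376  2.13  ] pitch 0.501 tau [-1.300e-01 -4.929e+01  2.328e+01 -1.000e-02  1.100e-01  0.000e+00]
```

Request:
arm_command(motion=[{"x":0.003,"y":-0.009,"z":0.01,"roll":0,"fingers":0.7},{"x":0.003,"y":-0.008,"z":0.009,"roll":0,"fingers":0.7},{"x":0.003,"y":0,"z":0,"roll":0,"fingers":0.7}])

```text
clock: 10.3
eef_pos: [0.5212, -0.3379, 0.0975]
tool_rot: [0.703, 0.156, -0.679, 0.143]
ft_force: [-0.3, 0.2, 1.2]
grip_width: 0.06
```

```bash
python3 - <<'E'
from h import *
go(.5150,-.3345,.032)
c=camera('wrist'); save(c,'w13.png')
go(.5150,-.3345,.032)
E
```

```text
t 10.3 tcp [ 0.5212 -0.3379  0.0975] w 0.06 F [-0.3  0.2  1.2] shift [ 0.0654 -0.005   0.0067]
roll -2.753 roll 0.389 axes x [ 0.03   0.025 -0.999] y [ 0.415 -0.91  -0.011] z [-0.91  -0.414 -0.038] j6 [-0.6   2.12]
j [-0.5956  0.5273  0.1602  1.1931  0.0377  2.1189] pitch 0.3098 tau [-1.100e-01 -4.782e+01  2.361e+01 -1.300e-01  1.100e-01 -4.000e-02]
t 10.35 tcp [ 0.5223 -0.3383  0.0978] w 0.0601 F [-0.4 -0.4  0.7] shift [ 0.0656 -0.0059  0.0077]
roll -2.752 roll 0.389 axes x [ 0.032  0.025 -0.999] y [ 0.415 -0.91  -0.009] z [-0.909 -0.414 -0.039] j6 [-0.6   2.12]
j [-0.5952  0.5279  0.1617  1.1923  0.038   2.1191] pitch 0.3111 tau [-3.100e-01 -4.953e+01  2.385e+01  1.000e-01  8.000e-02 -1.000e-02]
```

View pics/w13.png

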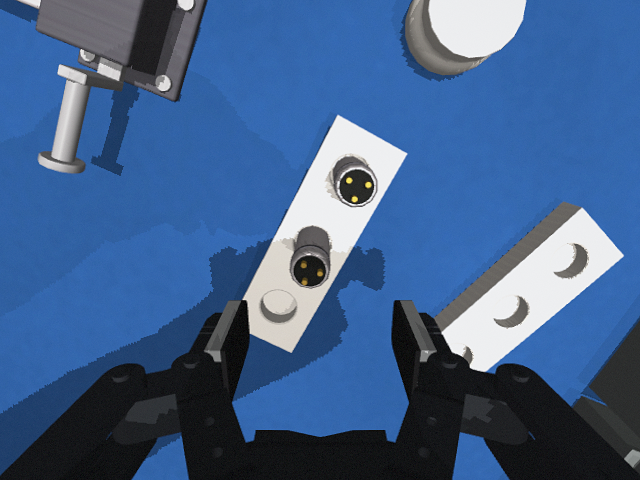

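Request:
arm_command(motion=[{"x":0.012,"y":-0.005,"z":0.006,"roll":0,"fingers":0.7},{"x":0.014,"y":-0.002,"z":0.003,"roll":0,"fingers":0.7}])

```text
clock: 10.52
eef_pos: [0.5199, -0.3392, 0.0822]
tool_rot: [0.709, 0.151, -0.672, 0.15]
ft_force: [0.2, 0.5, -1.0]
grip_width: 0.0598
```

```bash
python3 - <<'E'
from h import *
c=camera('wrist'); save(c,'w14.png')
go(.5150,-.3345,.032)
import pickle; pickle.dump(c,open('c14.pkl','wb'))
E
```

```text
t 10.57 tcp [ 0.5189 -0.3386  0.0799] w 0.0601 F [-0.5  0.1 -0.9] shift [ 0.0477 -0.0057  0.0042]
roll -2.751 roll 0.391 axes x [ 0.049  0.013 -0.999] y [ 0.416 -0.909  0.008] z [-0.908 -0.416 -0.05 ] j6 [-0.6   2.11]
j [-0.599   0.5194  0.0979  1.1168  0.0385  2.1143] pitch 0.1634 tau [ 3.000e-02 -5.317e+01  2.704e+01 -3.600e-01  1.500e-01 -1.000e-02]
```

View pics/w14.png

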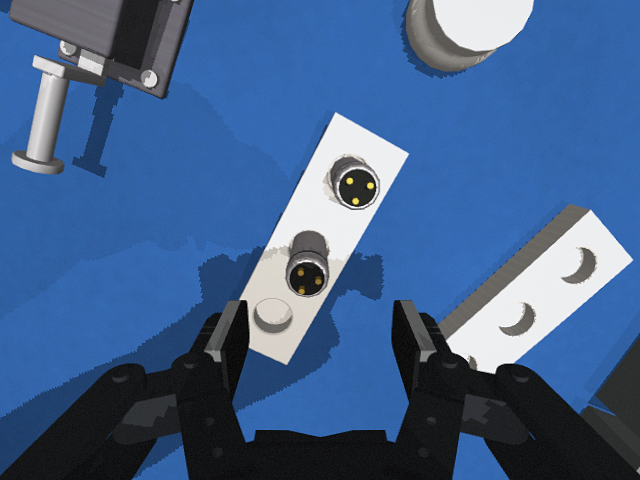

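Request:
arm_command(motion=[{"x":0.022,"y":-0.006,"z":0.006,"roll":0,"fingers":0.7},{"x":0.022,"y":-0.002,"z":0.003,"roll":0,"fingers":0.7}])

```text
clock: 10.73
eef_pos: [0.5179, -0.3393, 0.046]
tool_rot: [0.714, 0.146, -0.667, 0.156]
ft_force: [0.0, -0.0, -0.0]
grip_width: 0.0597
```

```bash
python3 - <<'E'
from h import *
c=camera('wrist'); save(c,'w15.png')
go(.5150,-.3345,.032)
E
```

```text
t 10.78 tcp [ 0.5162 -0.3382  0.0421] w 0.0594 F [-0.5  0.5 -2.2] shift [ 0.01   -0.0041  0.0002]
roll -2.75 roll 0.392 axes x [ 0.064  0.004 -0.998] y [ 0.416 -0.909  0.023] z [-0.907 -0.417 -0.059] j6 [-0.6   2.11]
j [-0.6011  0.5343  0.0151  1.0011  0.0388  2.1115] pitch -0.0203 tau [ 1.000e-02 -5.705e+01  2.811e+01 -5.800e-01  1.600e-01 -1.000e-02]
```

View pics/w15.png

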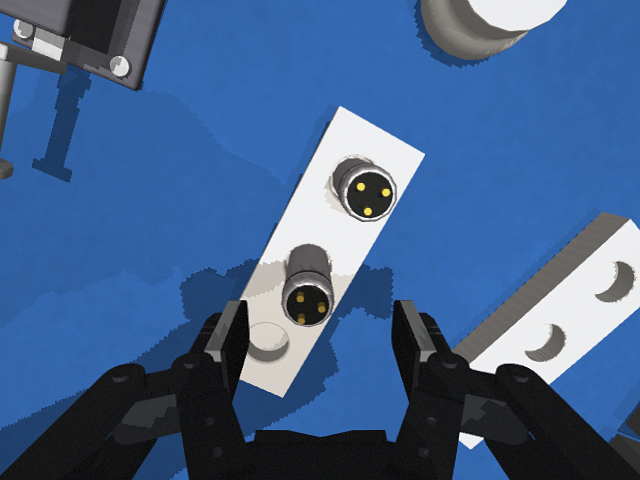

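Request:
arm_command(motion=[{"x":0.008,"y":-0.004,"z":0,"roll":0,"fingers":0},{"x":0.003,"y":-0.001,"z":0,"roll":0,"fingers":0},{"x":0.001,"y":0,"z":0,"roll":0,"fingers":0},{"x":0.001,"y":0,"z":0,"roll":0,"fingers":0}])

```text
clock: 11.12
eef_pos: [0.5211, -0.3364, 0.0374]
tool_rot: [0.716, 0.144, -0.664, 0.158]
ft_force: [-0.3, 0.9, -1.4]
grip_width: 0.0192
```

```bash
python3 - <<'E'
from h import *
go(.5150,-.3345,.032)
c=camera('wrist'); save(c,'w16.png')
E
```

```text
t 11.12 tcp [ 0.5211 -0.3364  0.0374] w 0.0192 F [-0.3  0.9 -1.4] shift [ 0.0049 -0.0045  0.0051]
roll -2.748 roll 0.393 axes x [ 0.075 -0.004 -0.997] y [ 0.417 -0.908  0.035] z [-0.906 -0.418 -0.067] j6 [-0.59  2.12]
j [-5.9430e-01  5.3370e-01 -6.0000e-04  9.7170e-01  3.9000e-02  2.1173e+00] pitch -0.066 tau [-2.300e-01 -4.884e+01  2.354e+01 -9.200e-01 -2.000e-02 -0.000e+00]
```

View pics/w16.png

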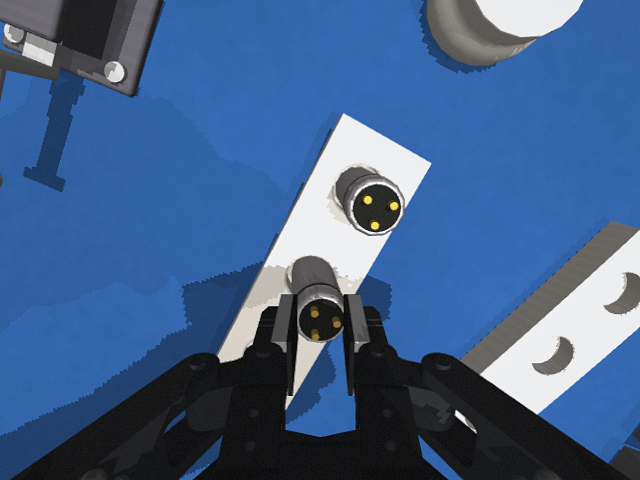

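Request:
arm_command(motion=[{"x":-0.03,"y":0.001,"z":-0.001,"roll":0,"fingers":0},{"x":-0.04,"y":0,"z":-0.001,"roll":0,"fingers":0},{"x":-0.04,"y":0,"z":0,"roll":0,"fingers":0},{"x":-0.03,"y":0,"z":0,"roll":0,"fingers":0}])

```text
clock: 11.5
eef_pos: [0.5093, -0.3336, 0.1752]
tool_rot: [0.712, 0.148, -0.668, 0.155]
ft_force: [1.1, -0.7, -0.3]
grip_width: 0.0192
```

```bash
python3 - <<'E'
from h import *
go(*c2w(-.052,-.038),.165)
c=camera('wrist'); save(c,'w17.png')
E
```

```text
t 11.5 tcp [ 0.5093 -0.3336  0.1752] w 0.0192 F [ 1.1 -0.7 -0.3] shift [ 0.0134 -0.3525 -0.1895]
roll -2.748 roll 0.393 axes x [ 0.063  0.004 -0.998] y [ 0.418 -0.908  0.022] z [-0.907 -0.418 -0.059] j6 [-0.6   2.11]
j [-0.6012  0.4258  0.2025  1.2982  0.0388  2.1099] pitch 0.3556 tau [ 1.300e-01 -4.497e+01  2.306e+01 -8.900e-01  1.300e-01  2.000e-02]
```

View pics/w17.png

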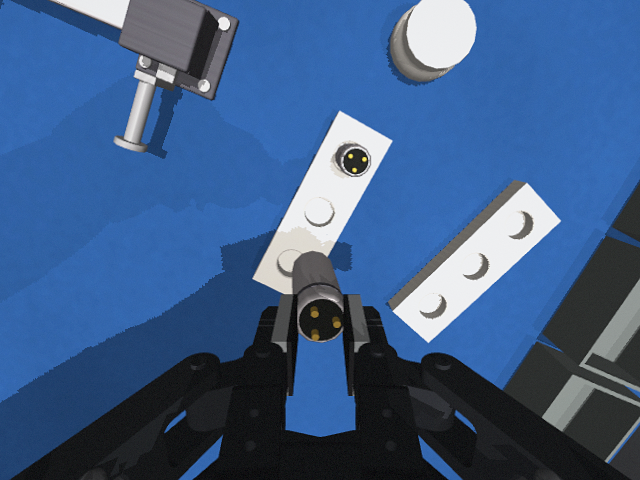

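Request:
arm_command(motion=[{"x":0.002,"y":-0.034,"z":-0.018,"roll":0,"fingers":0},{"x":0.002,"y":-0.034,"z":-0.018,"roll":0,"fingers":0},{"x":0.002,"y":-0.034,"z":-0.018,"roll":0,"fingers":0},{"x":0.002,"y":-0.034,"z":-0.018,"roll":0,"fingers":0},{"x":0.002,"y":-0.034,"z":-0.018,"roll":0,"fingers":0},{"x":0.002,"y":-0.034,"z":-0.018,"roll":0,"fingers":0},{"x":0.002,"y":-0.034,"z":-0.018,"roll":0,"fingers":0},{"x":0.002,"y":-0.034,"z":-0.018,"roll":0,"fingers":0}])

```text
clock: 12.22
eef_pos: [0.542, -0.0314, 0.1788]
tool_rot: [0.725, 0.13, -0.657, 0.159]
ft_force: [0.5, 0.1, -0.7]
grip_width: 0.0189
```

```bash
python3 - <<'E'
from h import *
go(*c2w(-.052,-.038),.165)
E
```

```text
t 12.22 tcp [ 0.542  -0.0314  0.1788] w 0.0189 F [ 0.5  0.1 -0.7] shift [ 0.0111 -0.0928 -0.0314]
roll -2.766 roll 0.376 axes x [ 0.102 -0.02  -0.995] y [ 0.398 -0.915  0.059] z [-0.912 -0.402 -0.086] j6 [-0.05  2.68]
j [-0.0487  0.2475 -0.0466  1.1732 -0.0148  2.6793] pitch -0.1966 tau [-3.880e+00 -3.961e+01  2.536e+01 -3.400e-01  2.000e-02 -7.900e-01]
```

Request:
arm_command(motion=[{"x":-0.005,"y":-0.03,"z":-0.02,"roll":0,"fingers":0},{"x":-0.005,"y":-0.03,"z":-0.02,"roll":0,"fingers":0},{"x":-0.01,"y":-0.014,"z":0.036,"roll":0,"fingers":0},{"x":-0.01,"y":0.014,"z":-0.036,"roll":0,"fingers":0},{"x":-0.01,"y":-0.014,"z":0.036,"roll":0,"fingers":0},{"x":0,"y":0,"z":0,"roll":0,"fingers":0}])

```text
clock: 12.72
eef_pos: [0.4968, 0.0485, 0.1834]
tool_rot: [-0.689, -0.142, 0.693, -0.16]
ft_force: [0.5, 0.2, 0.5]
grip_width: 0.0187
```

```bash
python3 - <<'E'
from h import *
go(*c2w(-.052,-.038),.165)
E
```

```text
t 12.72 tcp [0.4968 0.0485 0.1834] w 0.0187 F [0.5 0.2 0.5] shift [ 0.018  -0.0005 -0.042 ]
roll -2.749 roll 0.392 axes x [ 0.001 -0.027 -1.   ] y [ 0.417 -0.909  0.025] z [-0.909 -0.417  0.011] j6 [0.12 2.83]
j [ 0.1153  0.2487 -0.0269  1.2978 -0.0269  2.8268] pitch -0.0512 tau [  0.17 -34.86  22.86   0.57  -0.07  -0.  ]
```

Request:
arm_command(motion=[{"x":0.012,"y":0,"z":-0.022,"roll":0,"fingers":0},{"x":0.012,"y":0,"z":-0.018,"roll":0,"fingers":0},{"x":0.01,"y":0,"z":0,"roll":0,"fingers":0}])

```text
clock: 12.97
eef_pos: [0.5387, 0.0653, 0.1516]
tool_rot: [0.693, 0.141, -0.689, 0.16]
ft_force: [0.2, 0.3, -1.3]
grip_width: 0.0188
```

```bash
python3 - <<'E'
from h import *
import pickle
go(*c2w(-.052,-.038),.11)
c=camera('wrist'); save(c,'w18.png'); pickle.dump(c,open('c18.pkl','wb'))
go(*c2w(-.052,-.038),.11)
E
```

```text
t 12.97 tcp [0.5387 0.0653 0.1516] w 0.0188 F [ 0.2  0.3 -1.3] shift [ 0.0415 -0.0034  0.0032]
roll -2.75 roll 0.392 axes x [ 0.012 -0.026 -1.   ] y [ 0.416 -0.909  0.028] z [-0.909 -0.417 -0.   ] j6 [0.14 2.85]
j [ 0.1373  0.3419  0.0172  1.2377 -0.027   2.8492] pitch 0.026 tau [  0.35 -42.02  25.19   0.54  -0.05   0.06]
t 13.02 tcp [0.5367 0.0646 0.1498] w 0.0191 F [-1.1 -0.5 -2. ] shift [ 0.0397 -0.0031  0.001 ]
roll -2.75 roll 0.391 axes x [ 0.008 -0.026 -1.   ] y [ 0.416 -0.909  0.027] z [-0.909 -0.416  0.004] j6 [0.14 2.85]
j [ 0.1367  0.3424  0.0131  1.237  -0.0273  2.8489] pitch 0.0217 tau [ 2.600e-01 -4.588e+01  2.797e+01 -1.100e-01 -7.000e-02  2.000e-02]
```

View pics/w18.png

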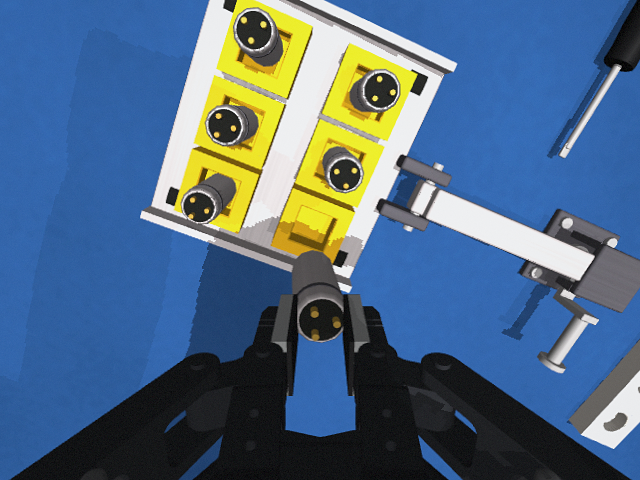

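```bash
python3 - <<'E'
import pickle
from h import *
c=pickle.load(open('c18.pkl','rb')); f=c['frame']
a=f[110:280,250:400]; cv2.imwrite('pics/crE.png',cv2.cvtColor(cv2.resize(a,None,fx=3.5,fy=3.5,interpolation=cv2.INTER_CUBIC),cv2.COLOR_RGB2BGR))
E
```

```text
(no output)
```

View pics/crE.png

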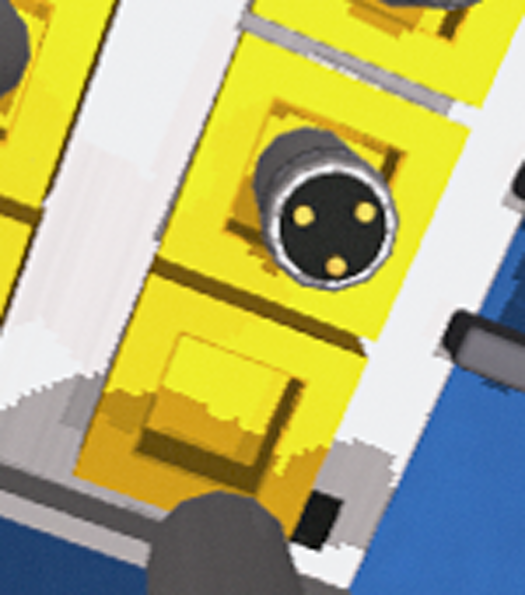

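```bash
python3 - <<'E'
import pickle
from h import *
c=pickle.load(open('c18.pkl','rb'))
def P(l,z): return np.array([onz(c,*(np.array(q)/3.5+[250,110]-.35),z)[:2] for q in l])
for b in (P([(180,333),(305,382),(260,490),(135,447)],.054),P([(155,275),(367,357),(297,545),(72,475)],.054)): print(b.mean(0),np.linalg.norm(np.roll(b,-1,0)-b,axis=1))
print(ray(c,0,0)[0])
# held can: bottom visible edge & top centre
o=get_obs(); print(onz(c,321,320,o['eef_pos'][2]+.035))
# can bottom center approx: project model
R=Ro.from_quat(o['tool_rot']).as_matrix()
for dz in (-.029,.035): print(proj(c,o['eef_pos']+np.array([0,0,dz])))
E
```

```text
[0.53618148 0.06715246] [0.02869124 0.02631855 0.0289796  0.02719825]
[0.53607211 0.06639693] [0.04812037 0.04545156 0.05217141 0.04787573]
[0.61133767 0.10375265 0.32544411]
[0.53644695 0.06468062 0.18476453]
[[317.96149134 262.35399476]]
[[321.42593993 319.56623984]]
```

Request:
arm_command(motion=[{"x":0.025,"y":-0.002,"z":-0.003,"roll":0,"fingers":0},{"x":0.022,"y":-0.001,"z":-0.001,"roll":0,"fingers":0}])

```text
clock: 13.18
eef_pos: [0.5481, 0.0685, 0.1089]
tool_rot: [0.698, 0.14, -0.684, 0.161]
ft_force: [-0.5, 0.1, -0.8]
grip_width: 0.0192
```

```bash
python3 - <<'E'
from h import *
import pickle
go(.5387,.068,.085)
c=camera('wrist'); save(c,'w19.png'); pickle.dump(c,open('c19.pkl','wb'))
go(.5387,.068,.085)
E
```

```text
t 13.18 tcp [0.5481 0.0685 0.1089] w 0.0192 F [-0.5  0.1 -0.8] shift [ 0.0237 -0.0043  0.0091]
roll -2.751 roll 0.39 axes x [ 0.026 -0.024 -0.999] y [ 0.415 -0.909  0.033] z [-0.91  -0.415 -0.014] j6 [0.14 2.85]
j [ 0.141   0.3787 -0.0451  1.1245 -0.0276  2.8541] pitch -0.1127 tau [  0.07 -45.58  26.32   0.48  -0.08   0.  ]
t 13.23 tcp [0.5462 0.0681 0.1052] w 0.019 F [-0.6 -0.1 -3.4] shift [ 0.02   -0.0036  0.0071]
roll -2.751 roll 0.39 axes x [ 0.021 -0.025 -0.999] y [ 0.415 -0.909  0.031] z [-0.91  -0.415 -0.009] j6 [0.14 2.85]
j [ 0.141   0.3822 -0.05    1.1212 -0.0277  2.8541] pitch -0.1174 tau [ 6.000e-02 -5.130e+01  2.909e+01 -3.000e-02 -1.200e-01  1.000e-02]
```

View pics/w19.png

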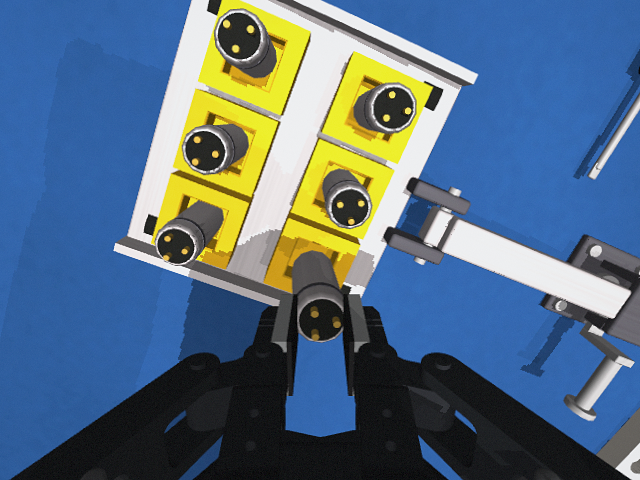

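Request:
arm_command(motion=[{"x":0.01,"y":-0.003,"z":0.008,"roll":0,"fingers":0}])

```text
clock: 13.32
eef_pos: [0.5416, 0.0675, 0.0972]
tool_rot: [0.699, 0.14, -0.683, 0.16]
ft_force: [-0.2, 0.8, -0.4]
grip_width: 0.0191
```

```bash
python3 - <<'E'
from h import *
import pickle
go(.538,.068,.085)
c=camera('wrist'); save(c,'w20.png'); pickle.dump(c,open('c20.pkl','wb'))
a=c['frame'][200:360,240:400]; cv2.imwrite('pics/crF.png',cv2.cvtColor(cv2.resize(a,None,fx=3.5,fy=3.5,interpolation=cv2.INTER_CUBIC),cv2.COLOR_RGB2BGR))
go(.538,.068,.085)
E
```

```text
t 13.32 tcp [0.5416 0.0675 0.0972] w 0.0191 F [-0.2  0.8 -0.4] shift [ 0.012  -0.0024  0.0033]
roll -2.752 roll 0.39 axes x [ 0.028 -0.024 -0.999] y [ 0.414 -0.91   0.033] z [-0.91  -0.415 -0.015] j6 [0.14 2.85]
j [ 0.1411  0.3752 -0.0833  1.0883 -0.0278  2.8547] pitch -0.1906 tau [ 2.000e-02 -4.008e+01  2.322e+01  8.400e-01 -9.000e-02 -1.000e-02]
t 13.37 tcp [0.5372 0.0669 0.0942] w 0.0191 F [-2.7 -0.1 -2.9] shift [ 0.0091 -0.001  -0.0011]
roll -2.752 roll 0.39 axes x [ 0.02  -0.025 -0.999] y [ 0.415 -0.91   0.031] z [-0.91  -0.415 -0.008] j6 [0.14 2.85]
j [ 0.1411  0.3755 -0.0911  1.0876 -0.0277  2.8547] pitch -0.1988 tau [  0.05 -46.68  30.14  -1.41  -0.12   0.  ]
```

View pics/crF.png

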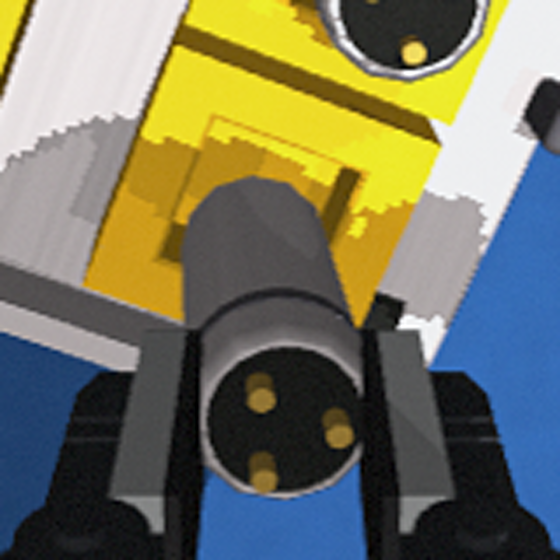

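```bash
python3 - <<'E'
import pickle
from h import *
c=pickle.load(open('c20.pkl','rb'))
print(onz(c,312.3,270.9,.0672), 'edge',onz(c,240+255/3.5,200+180/3.5,.0672))
def P(l,z): return np.array([onz(c,*(np.array(q)/3.5+[240,200]-.35),z)[:2] for q in l])
print(P([(212,115),(360,172)],.054))
E
```

```text
[0.53421118 0.06786512 0.0672    ] edge [0.54543514 0.07253145 0.0672    ]
[[0.54918127 0.08235197]
 [0.5500936  0.05441508]]
```

Request:
arm_command(motion=[{"x":0.006,"y":0.002,"z":-0.006,"roll":0,"fingers":0}])

```text
clock: 13.45
eef_pos: [0.5439, 0.0672, 0.0899]
tool_rot: [0.697, 0.14, -0.685, 0.16]
ft_force: [0.3, -0.3, -0.7]
grip_width: 0.0186
```

```bash
python3 - <<'E'
from h import *
import pickle
go(.543,.0675,.085)
c=camera('wrist'); save(c,'w21.png'); pickle.dump(c,open('c21.pkl','wb'))
a=c['frame'][200:360,240:400]; cv2.imwrite('pics/crG.png',cv2.cvtColor(cv2.resize(a,None,fx=3.5,fy=3.5,interpolation=cv2.INTER_CUBIC),cv2.COLOR_RGB2BGR))
go(.543,.0675,.085)
E
```

```text
t 13.45 tcp [0.5439 0.0672 0.0899] w 0.0186 F [ 0.3 -0.3 -0.7] shift [ 0.0049 -0.0008  0.0008]
roll -2.752 roll 0.39 axes x [ 0.022 -0.025 -0.999] y [ 0.414 -0.91   0.032] z [-0.91  -0.415 -0.009] j6 [0.14 2.85]
j [ 0.14    0.3902 -0.0808  1.0817 -0.0278  2.8539] pitch -0.1797 tau [ 1.100e-01 -4.268e+01  2.246e+01  8.000e-02 -9.000e-02  1.000e-02]
t 13.5 tcp [0.5457 0.0674 0.0887] w 0.0192 F [ 1.7  0.3 -1.5] shift [ 0.0037 -0.0013  0.0025]
roll -2.752 roll 0.39 axes x [ 0.023 -0.025 -0.999] y [ 0.414 -0.91   0.032] z [-0.91  -0.415 -0.011] j6 [0.14 2.85]
j [ 0.1399  0.3935 -0.0791  1.0788 -0.0278  2.8539] pitch -0.1776 tau [  0.15 -46.75  23.19   0.83  -0.07  -0.  ]
```

View pics/crG.png

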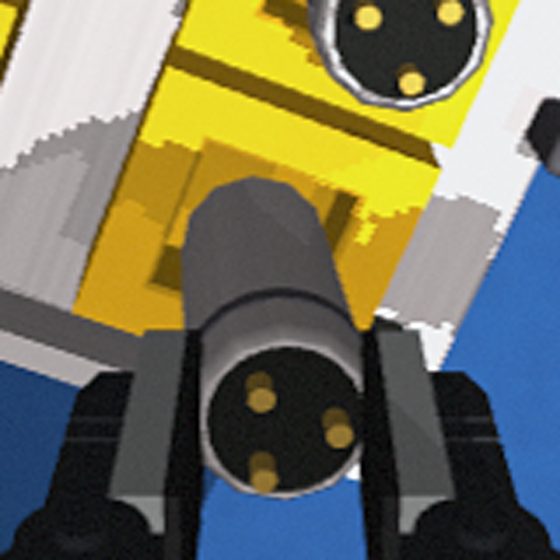

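```bash
python3 - <<'E'
import pickle
from h import *
c=pickle.load(open('c21.pkl','rb'))
e=onz(c,240+255/3.5,200+179/3.5,.0605); print('bottom c',e-np.array([.91,.415,0])*.012)
def P(l,z): return np.array([onz(c,*(np.array(q)/3.5+[240,200]-.35),z)[:2] for q in l])
w=P([(205,137),(358,195)],.054); print(w,w.mean(0)-.014*np.array([1,.04]))
E
```

```text
bottom c [0.53700578 0.06744213 0.0605    ]
[[0.54936856 0.08238374]
 [0.55034879 0.05435999]] [0.53585868 0.06781186]
```

Request:
arm_command(motion=[{"x":0.008,"y":-0.001,"z":0.003,"roll":0,"fingers":0}])

```text
clock: 13.58
eef_pos: [0.5461, 0.0671, 0.083]
tool_rot: [0.699, 0.139, -0.683, 0.16]
ft_force: [0.5, 0.1, -0.0]
grip_width: 0.0189
```

```bash
python3 - <<'E'
from h import *
go(.5425,.0677,.063)
E
```

```text
t 13.58 tcp [0.5461 0.0671 0.083 ] w 0.0189 F [ 0.5  0.1 -0. ] shift [ 0.0198 -0.0027  0.0034]
roll -2.752 roll 0.389 axes x [ 0.029 -0.024 -0.999] y [ 0.414 -0.91   0.034] z [-0.91  -0.414 -0.017] j6 [0.14 2.85]
j [ 0.1392  0.3946 -0.0941  1.0565 -0.0279  2.8536] pitch -0.2137 tau [ 4.000e-02 -4.193e+01  2.287e+01  5.900e-01 -9.000e-02  0.000e+00]
```

Request:
arm_command(motion=[{"x":0.0,"y":-0.002,"z":0.005,"roll":0,"fingers":0}])

```text
clock: 13.67
eef_pos: [0.5424, 0.0668, 0.0833]
tool_rot: [0.7, 0.139, -0.682, 0.16]
ft_force: [0.5, -0.1, 0.1]
grip_width: 0.0192
```

```bash
python3 - <<'E'
from h import *
go(.5425,.0677,.063)
E
```

```text
t 13.67 tcp [0.5424 0.0668 0.0833] w 0.0192 F [ 0.5 -0.1  0.1] shift [ 0.0203 -0.0015 -0.0001]
roll -2.753 roll 0.389 axes x [ 0.032 -0.024 -0.999] y [ 0.413 -0.91   0.035] z [-0.91  -0.414 -0.019] j6 [0.14 2.85]
j [ 0.1397  0.3854 -0.1073  1.0497 -0.0281  2.8545] pitch -0.2429 tau [-4.000e-02 -4.221e+01  2.416e+01 -3.200e-01 -1.100e-01 -2.000e-02]
```

Request:
arm_command(motion=[{"x":0.01,"y":-0.002,"z":0.002,"roll":0,"fingers":0}])

```text
clock: 13.75
eef_pos: [0.5425, 0.0676, 0.0758]
tool_rot: [0.702, 0.139, -0.68, 0.16]
ft_force: [-0.9, 0.3, -0.6]
grip_width: 0.0189
```

```bash
python3 - <<'E'
from h import *
import pickle
go(.542,.0677,.063)
c=camera('wrist'); save(c,'w22.png'); pickle.dump(c,open('c22.pkl','wb'))
a=c['frame'][200:360,240:400]; cv2.imwrite('pics/crH.png',cv2.cvtColor(cv2.resize(a,None,fx=3.5,fy=3.5,interpolation=cv2.INTER_CUBIC),cv2.COLOR_RGB2BGR))
go(.542,.0677,.063)
E
```

```text
t 13.75 tcp [0.5425 0.0676 0.0758] w 0.0189 F [-0.9  0.3 -0.6] shift [ 0.0128 -0.0007  0.0007]
roll -2.753 roll 0.388 axes x [ 0.038 -0.023 -0.999] y [ 0.412 -0.91   0.037] z [-0.91  -0.413 -0.025] j6 [0.14 2.86]
j [ 0.1413  0.3883 -0.1248  1.0236 -0.0283  2.8565] pitch -0.2836 tau [-1.600e-01 -4.211e+01  2.320e+01  5.100e-01 -1.100e-01 -3.000e-02]
t 13.8 tcp [0.5402 0.0675 0.0728] w 0.0189 F [-1.2 -0.2 -2.4] shift [ 0.0099  0.0003 -0.0015]
roll -2.753 roll 0.389 axes x [ 0.033 -0.024 -0.999] y [ 0.413 -0.91   0.035] z [-0.91  -0.414 -0.02 ] j6 [0.14 2.86]
j [ 0.1417  0.3909 -0.1294  1.0214 -0.028   2.8567] pitch -0.2879 tau [ -0.16 -47.    26.88  -0.47  -0.15   0.  ]
```

View pics/crH.png

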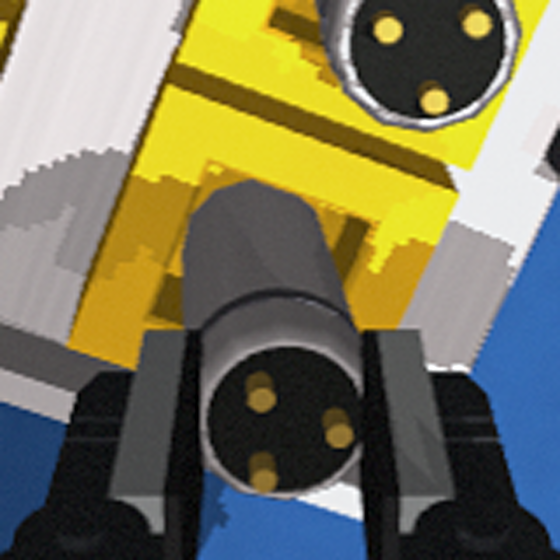

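Request:
arm_command(motion=[{"x":0.01,"y":0,"z":-0.001,"roll":0,"fingers":0}])

```text
clock: 13.88
eef_pos: [0.5426, 0.0678, 0.0644]
tool_rot: [0.702, 0.139, -0.68, 0.16]
ft_force: [-0.9, -0.2, -0.4]
grip_width: 0.019
```

```bash
python3 - <<'E'
from h import *
go(.542,.0677,.063)
E
```

```text
t 13.88 tcp [0.5426 0.0678 0.0644] w 0.019 F [-0.9 -0.2 -0.4] shift [ 0.0013 -0.0001  0.0006]
roll -2.753 roll 0.389 axes x [ 0.036 -0.023 -0.999] y [ 0.413 -0.91   0.036] z [-0.91  -0.414 -0.023] j6 [0.14 2.86]
j [ 0.1416  0.4011 -0.1382  0.9991 -0.028   2.8566] pitch -0.3088 tau [-3.000e-02 -4.225e+01  2.245e+01  2.100e-01 -1.300e-01  0.000e+00]
```

Request:
arm_command(motion=[{"x":0.005,"y":0,"z":0,"roll":0,"fingers":0}])

```text
clock: 13.97
eef_pos: [0.5447, 0.0683, 0.0622]
tool_rot: [0.703, 0.139, -0.678, 0.16]
ft_force: [-10.4, 0.1, 36.8]
grip_width: 0.0191
```

```bash
python3 - <<'E'
from h import *
go(.542,.0677,.063)
E
```

```text
t 13.97 tcp [0.5447 0.0683 0.0622] w 0.0191 F [-10.4   0.1  36.8] shift [-0.0009 -0.0006  0.0027]
roll -2.753 roll 0.389 axes x [ 0.041 -0.022 -0.999] y [ 0.413 -0.91   0.037] z [-0.91  -0.414 -0.028] j6 [0.14 2.86]
j [ 0.1415  0.4035 -0.1412  0.9888 -0.0274  2.8563] pitch -0.3197 tau [-8.800e-01 -2.422e+01  1.556e+01 -3.780e+00 -4.400e-01 -1.000e-02]
```

On the floor. Release and rise.

Request:
arm_command(motion=[{"x":0,"y":0,"z":0.001,"roll":0,"fingers":0.5},{"x":0,"y":0,"z":0,"roll":0,"fingers":0.5},{"x":0.001,"y":0,"z":0,"roll":0,"fingers":0.5},{"x":-0.03,"y":0,"z":0,"roll":0,"fingers":0.5},{"x":-0.04,"y":0,"z":0,"roll":0,"fingers":0.5},{"x":-0.035,"y":0,"z":0,"roll":0,"fingers":0.5},{"x":-0.02,"y":0,"z":0,"roll":0,"fingers":0.5}])

```text
clock: 14.55
eef_pos: [0.535, 0.0698, 0.1828]
tool_rot: [0.699, 0.139, -0.683, 0.16]
ft_force: [1.3, -0.3, -0.4]
grip_width: 0.043
```

```bash
python3 - <<'E'
from h import *
go(*c2w(-.0625,-.28),.15)
c=camera('wrist'); save(c,'w23.png')
c=camera('side'); a=c['frame'][150:330,230:470]; cv2.imwrite('pics/s23.png',cv2.cvtColor(cv2.resize(a,None,fx=3.3,fy=3.3,interpolation=cv2.INTER_CUBIC),cv2.COLOR_RGB2BGR))
E
```

```text
t 14.55 tcp [0.535  0.0698 0.1828] w 0.043 F [ 1.3 -0.3 -0.4] shift [0.0386 0.2223 0.1036]
roll -2.753 roll 0.388 axes x [ 0.027 -0.024 -0.999] y [ 0.413 -0.91   0.033] z [-0.91  -0.413 -0.015] j6 [0.15 2.86]
j [ 0.147   0.3061  0.0489  1.29   -0.0276  2.8622] pitch 0.0742 tau [-4.000e-02 -3.912e+01  2.321e+01 -2.900e-01 -8.000e-02 -1.000e-02]
```

View pics/w23.png

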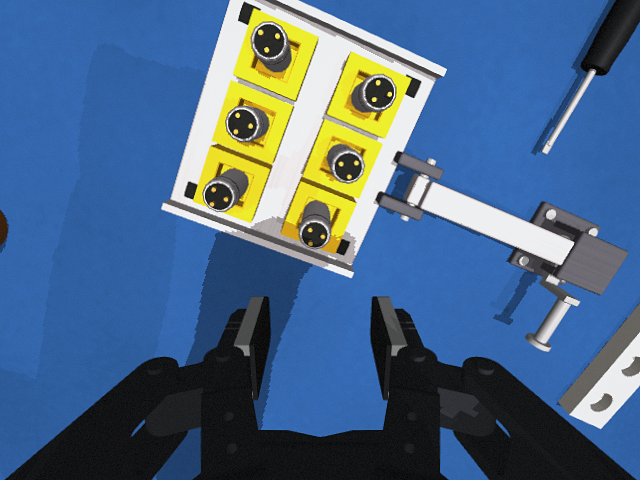

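View pics/s23.png

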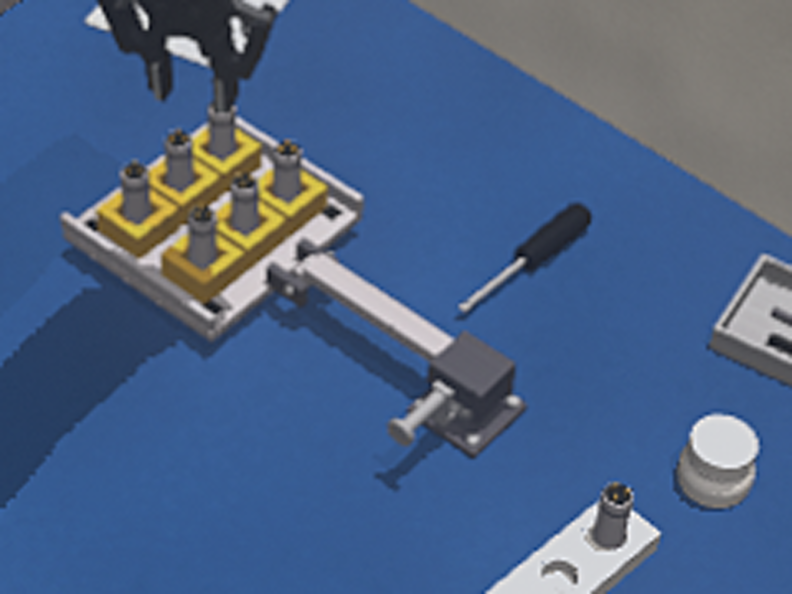

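Request:
arm_command(motion=[{"x":0.002,"y":0.033,"z":0.016,"roll":0.1,"fingers":0.5},{"x":0.002,"y":0.035,"z":0.012,"roll":0.1,"fingers":0.5},{"x":0.002,"y":0.037,"z":0.008,"roll":0.1,"fingers":0.5},{"x":0.002,"y":0.038,"z":0.003,"roll":0.1,"fingers":0.5},{"x":0.002,"y":0.035,"z":0,"roll":0,"fingers":0.5}])

```text
clock: 15.07
eef_pos: [0.5397, -0.1124, 0.1733]
tool_rot: [0.718, 0.001, -0.696, 0.015]
ft_force: [0.4, -0.2, 0.7]
grip_width: 0.0427
```

```bash
python3 - <<'E'
from h import *
go(*c2w(-.0675,-.28),.1)
c=camera('wrist'); save(c,'w24.png')
E
```

```text
t 15.07 tcp [ 0.5397 -0.1124  0.1733] w 0.0427 F [ 0.4 -0.2  0.7] shift [0.0741 0.0624 0.0149]
roll 3.127 roll -0.015 axes x [ 0.031 -0.019 -0.999] y [ 0.023 -1.     0.02 ] z [-0.999 -0.023 -0.031] j6 [-0.2   2.92]
j [-0.1975  0.3247  0.0498  1.2616 -0.0127  2.9207] pitch 0.0653 tau [ 2.620e+00 -4.293e+01  2.436e+01  4.000e-02 -1.200e-01  1.210e+00]
```

View pics/w24.png

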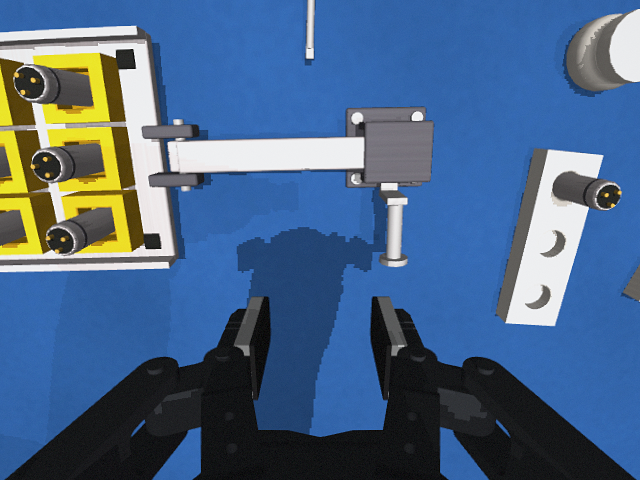

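```bash
python3 - <<'E'
from h import *
c=camera('wrist')
print(get_obs()['eef_pos']); 
f=c['frame']
g=f[180:280,360:430]; cv2.imwrite('pics/crI.png',cv2.cvtColor(cv2.resize(g,None,fx=6,fy=6,interpolation=cv2.INTER_CUBIC),cv2.COLOR_RGB2BGR))
import pickle; pickle.dump(c,open('c25.pkl','wb'))
E
```

```text
[ 0.53913671 -0.11557823  0.17256826]
```

View pics/crI.png

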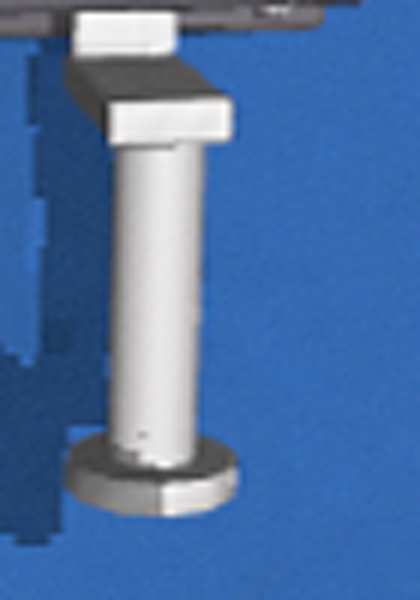

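```bash
python3 - <<'E'
from h import *
import pickle
c=pickle.load(open('c25.pkl','rb'))
for q in [(160,145),(156,300),(152,458)]:
    print(onz(c,360+q[0]/6-.4,180+q[1]/6-.4,.058))
print(c2w(-.0625,-.28),c2w(-.04,-.28),c2w(-.085,-.28))
go(.5275,-.175,.1)
E
```

```text
[ 0.55634639 -0.17393035  0.058     ]
[ 0.53517681 -0.17484077  0.058     ]
[ 0.51268167 -0.17583907  0.058     ]
[ 0.53348256 -0.17627229] [ 0.55596632 -0.1754175 ] [ 0.5109988  -0.17712709]
t 15.17 tcp [ 0.5391 -0.1156  0.1726] w 0.0424 F [-0.4  0.5  0.1] shift [0.0734 0.0576 0.0149]
roll 3.123 roll -0.019 axes x [ 0.03  -0.021 -0.999] y [ 0.019 -1.     0.021] z [-0.999 -0.019 -0.029] j6 [-0.2   2.92]
j [-0.2024  0.3263  0.0502  1.2615 -0.0144  2.9198] pitch 0.0672 tau [ -1.32 -41.42  25.71  -0.4   -0.34  -0.23]
```

Request:
arm_command(motion=[{"x":0.02,"y":0.032,"z":0.005,"roll":-0.018,"fingers":0.5},{"x":0.025,"y":0.025,"z":0.006,"roll":0,"fingers":0.5},{"x":0.015,"y":0,"z":0.003,"roll":0,"fingers":0.5}])

```text
clock: 15.42
eef_pos: [0.5316, -0.1748, 0.1131]
tool_rot: [0.719, 0.006, -0.694, 0.021]
ft_force: [-0.5, 0.7, -0.4]
grip_width: 0.0426
```

```bash
python3 - <<'E'
from h import *
go(.528,-.1757,.037)
c=camera('wrist'); save(c,'w26.png')
go(.528,-.1757,.037)
E
```

```text
t 15.42 tcp [ 0.5316 -0.1748  0.1131] w 0.0426 F [-0.5  0.7 -0.4] shift [ 0.0759 -0.0009  0.0062]
roll -3.14 roll 0.001 axes x [ 0.036 -0.021 -0.999] y [ 0.039 -0.999  0.022] z [-0.999 -0.039 -0.035] j6 [-0.31  2.79]
j [-0.3122  0.3746 -0.0402  1.1156 -0.0091  2.7902] pitch -0.1208 tau [ -1.19 -44.11  25.93   0.06  -0.2   -0.24]
t 15.47 tcp [ 0.5289 -0.1726  0.1098] w 0.0432 F [-2.3  1.2 -1.8] shift [0.0728 0.0017 0.0031]
roll -3.14 roll 0.002 axes x [ 0.029 -0.018 -0.999] y [ 0.039 -0.999  0.019] z [-0.999 -0.04  -0.029] j6 [-0.31  2.79]
j [-0.3105  0.3766 -0.0458  1.1148 -0.008   2.7913] pitch -0.1251 tau [ -0.63 -49.7   30.25  -1.    -0.11  -0.09]
```

View pics/w26.png

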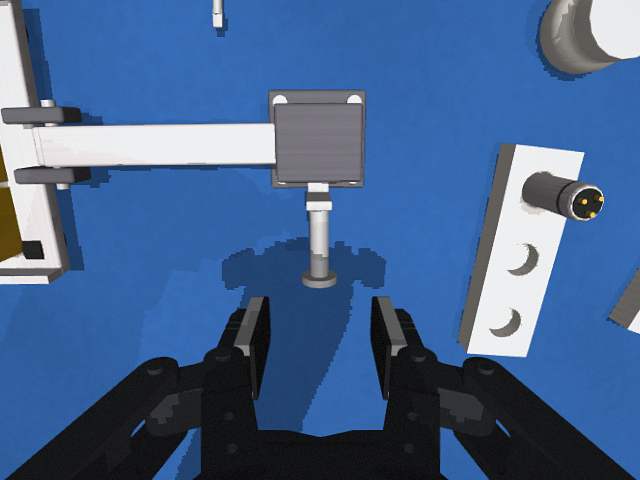

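Request:
arm_command(motion=[{"x":0.022,"y":0.001,"z":0.003,"roll":0,"fingers":0.5},{"x":0.025,"y":0.001,"z":0.003,"roll":0,"fingers":0.5}])

```text
clock: 15.63
eef_pos: [0.5267, -0.1755, 0.0635]
tool_rot: [0.719, 0.007, -0.695, 0.021]
ft_force: [0.8, 0.0, 0.2]
grip_width: 0.0431
```

```bash
python3 - <<'E'
from h import *
c=camera('wrist'); save(c,'w27.png')
go(.528,-.1757,.037)
E
```

```text
t 15.68 tcp [ 0.523  -0.1744  0.0582] w 0.0427 F [-1.1  0.6 -3. ] shift [ 0.0214  0.0011 -0.0044]
roll -3.14 roll 0.002 axes x [ 0.026 -0.016 -1.   ] y [ 0.04  -0.999  0.017] z [-0.999 -0.04  -0.025] j6 [-0.32  2.78]
j [-0.3177  0.4174 -0.1301  0.9936 -0.0068  2.784 ] pitch -0.29 tau [-1.000e-02 -5.367e+01  3.043e+01 -8.400e-01  1.000e-02 -1.000e-02]
```

View pics/w27.png

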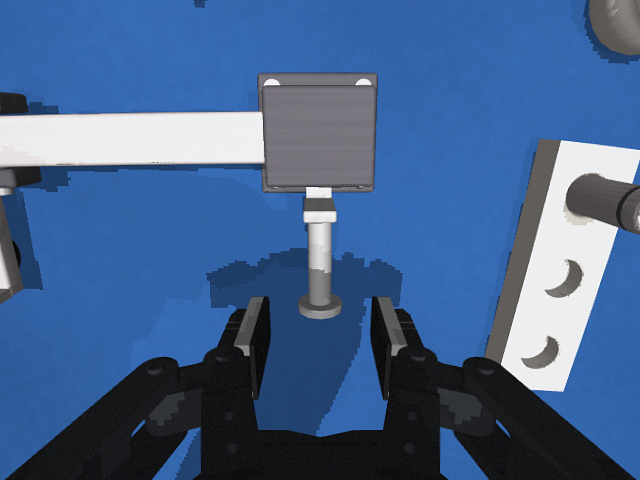

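Request:
arm_command(motion=[{"x":0.02,"y":0.001,"z":-0.006,"roll":0,"fingers":0.5},{"x":0.003,"y":0,"z":0,"roll":0,"fingers":0.5}])

```text
clock: 15.85
eef_pos: [0.5279, -0.1732, 0.0333]
tool_rot: [0.714, 0.01, -0.699, 0.02]
ft_force: [-0.7, 0.7, -0.3]
grip_width: 0.0428
```

```bash
python3 - <<'E'
from h import *
c=camera('wrist'); save(c,'w28.png')
go(.528,-.1757,.037)
E
```

```text
t 15.9 tcp [ 0.5285 -0.1733  0.0347] w 0.043 F [-0.1  0.6  0.6] shift [-0.0023  0.0024  0.0005]
roll -3.138 roll 0.004 axes x [ 0.023 -0.014 -1.   ] y [ 0.041 -0.999  0.015] z [-0.999 -0.042 -0.022] j6 [-0.31  2.79]
j [-0.3132  0.4538 -0.1414  0.9497 -0.0062  2.7867] pitch -0.3087 tau [-2.200e-01 -4.367e+01  2.218e+01 -5.800e-01 -4.000e-02  1.000e-02]
```

View pics/w28.png

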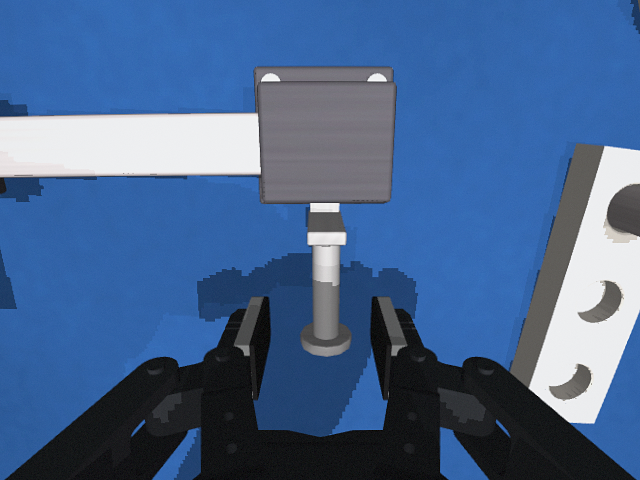

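```bash
python3 - <<'E'
from h import *
o=get_obs(); c=camera('wrist'); R=Ro.from_quat(o['tool_rot']).as_matrix()
for zz in (-.011,0,.011): print(zz,proj(c,o['eef_pos']+R@np.array([-.019,0,zz])))
E
```

```text
-0.011 [[319.77710938 277.81405705]]
0 [[319.79691266 299.67122778]]
0.011 [[319.81595427 320.61448512]]
```

Request:
arm_command(motion=[{"x":0.002,"y":0.003,"z":0,"roll":0,"fingers":0},{"x":0.002,"y":0,"z":0,"roll":0,"fingers":0},{"x":0.002,"y":0,"z":0,"roll":0,"fingers":0},{"x":0.002,"y":0,"z":0,"roll":0,"fingers":0}])

```text
clock: 16.28
eef_pos: [0.534, -0.1771, 0.0338]
tool_rot: [0.719, 0.009, -0.695, 0.022]
ft_force: [0.5, 0.2, 0.5]
grip_width: 0.0
```

```bash
python3 - <<'E'
from h import *
c=camera('wrist'); save(c,'w29.png')
go(.528,-.1757,.037)
E
```

```text
t 16.33 tcp [ 0.5339 -0.1771  0.0335] w 0.0001 F [ 0.1 -0.1  0.2] shift [-0.0037 -0.0015  0.0057]
roll -3.136 roll 0.006 axes x [ 0.034 -0.017 -0.999] y [ 0.043 -0.999  0.019] z [-0.998 -0.044 -0.033] j6 [-0.32  2.78]
j [-0.3166  0.4575 -0.1394  0.9365 -0.006   2.7812] pitch -0.3162 tau [ 0.000e+00 -4.438e+01  2.202e+01 -2.000e-01 -2.000e-02 -0.000e+00]
```

View pics/w29.png

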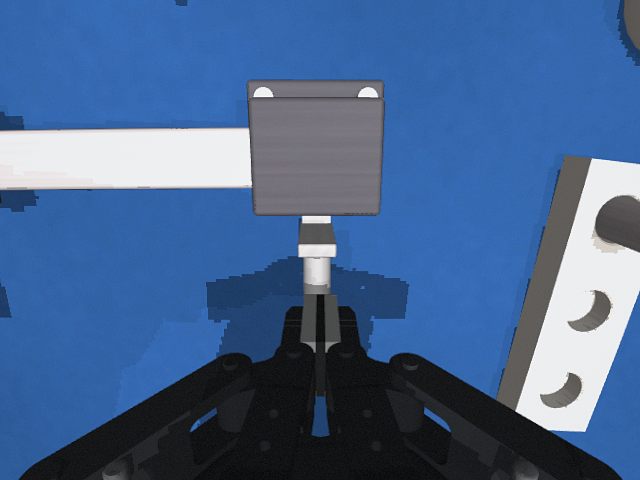

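```bash
python3 - <<'E'
from h import *
c=camera('side'); a=c['frame'][170:320,280:440]; cv2.imwrite('pics/s30.png',cv2.cvtColor(cv2.resize(a,None,fx=4,fy=4,interpolation=cv2.INTER_CUBIC),cv2.COLOR_RGB2BGR))
c=camera('wrist'); a=c['frame'][200:400,240:400]; cv2.imwrite('pics/w30.png',cv2.cvtColor(cv2.resize(a,None,fx=3,fy=3,interpolation=cv2.INTER_CUBIC),cv2.COLOR_RGB2BGR))
go(.528,-.1757,.037)
E
```

```text
t 16.43 tcp [ 0.5333 -0.177   0.0332] w 0.0 F [ 0.2 -0.9  0.5] shift [-0.004  -0.0014  0.0052]
roll -3.136 roll 0.006 axes x [ 0.033 -0.017 -0.999] y [ 0.043 -0.999  0.018] z [-0.999 -0.044 -0.032] j6 [-0.32  2.78]
j [-0.3168  0.4578 -0.1398  0.937  -0.0061  2.7812] pitch -0.3158 tau [ 3.000e-02 -4.414e+01  2.201e+01 -3.100e-01 -2.000e-02  0.000e+00]
```

View pics/s30.png

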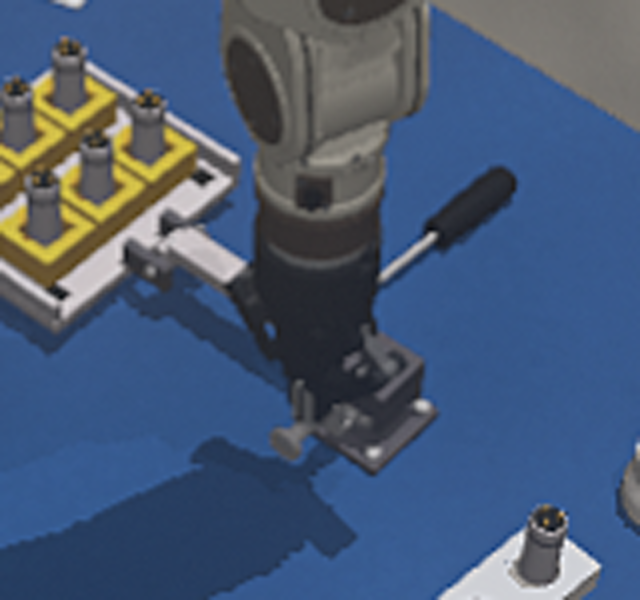

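View pics/w30.png

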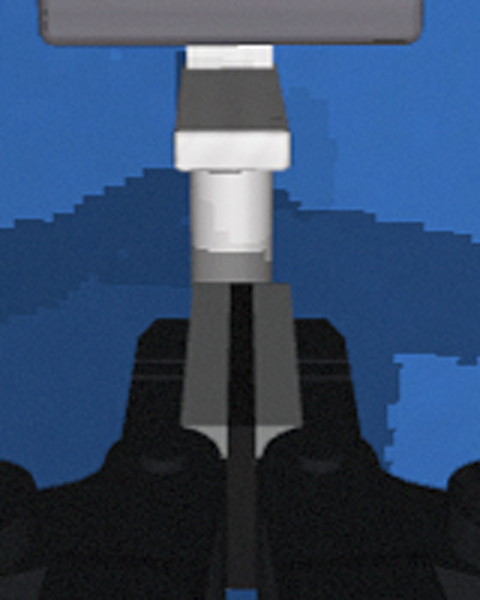

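```bash
python3 - <<'E'
from h import *
o=get_obs(); c=camera('side'); R=Ro.from_quat(o['tool_rot']).as_matrix()
for P in (o['eef_pos'],o['eef_pos']+R@np.array([-.019,0,0]),[.5345,-.1755,.056],[.512,-.1758,.056],[.556,-.174,.056]): print(P,(proj(c,P)[0]-[280,170])*4)
c=camera('wrist')
for P in (o['eef_pos'],o['eef_pos']+R@np.array([-.019,0,0]),[.5345,-.1755,.056],[.512,-.1758,.056],[.556,-.174,.056]): print(P,(proj(c,P)[0]-[240,200])*3)
E
```

```text
[ 0.53334226 -0.17696499  0.03320669] [305.50986393 440.88434182]
[ 0.53272368 -0.17664098  0.05219385] [306.16026812 422.67075033]
[0.5345, -0.1755, 0.056] [307.02957721 416.37237705]
[0.512, -0.1758, 0.056] [283.51522774 436.55607426]
[0.556, -0.174, 0.056] [327.75118162 396.31884465]
[ 0.53334226 -0.17696499  0.03320669] [239.61161153 245.32350851]
[ 0.53272368 -0.17664098  0.05219385] [239.57247077 298.69235045]
[0.5345, -0.1755, 0.056] [232.90384242 299.01582571]
[0.512, -0.1758, 0.056] [228.93772054 430.41736451]
[0.556, -0.174, 0.056] [228.56975463 162.75528962]
```

```bash
python3 - <<'E'
from h import *
o=get_obs(); c=camera('wrist'); R=Ro.from_quat(o['tool_rot']).as_matrix()
for a in (0,.01,.02,.03,.04,.05): print(a,[(proj(c,o['eef_pos']+R@np.array([-a,0,zz]))[0]-[240,200])[1]*3 for zz in (-.011,0)])
print(o['clock'])
E
```

```text
0 [np.float64(185.26300324836615), np.float64(245.60747585661687)]
0.01 [np.float64(209.36474912355567), np.float64(272.3602081808547)]
0.02 [np.float64(236.16458838208507), np.float64(302.035469090112)]
0.03 [np.float64(266.138293907004), np.float64(335.1341559842797)]
0.04 [np.float64(299.8792753930754), np.float64(372.27694127850964)]
0.05 [np.float64(338.1368483114149), np.float64(414.24170659589845)]
16.5333
```

```bash
python3 - <<'E'
from h import *
c=camera('side'); a=c['frame'][235:300,325:400].copy(); a=cv2.resize(a,None,fx=9,fy=9,interpolation=cv2.INTER_CUBIC)
a=np.clip(a.astype(float)*1.5+15,0,255).astype(np.uint8)
o=get_obs()
for P,col in ((o['eef_pos'],(255,0,0)),([.5345,-.1755,.056],(0,255,0)),([.512,-.1758,.056],(0,255,0))):
    q=(proj(c,P)[0]-[325,235]+.5)*9; cv2.circle(a,(int(q[0]),int(q[1])),4,col,-1)
cv2.imwrite('pics/s31.png',cv2.cvtColor(a,cv2.COLOR_RGB2BGR))
E
```

```text
(no output)
```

View pics/s31.png

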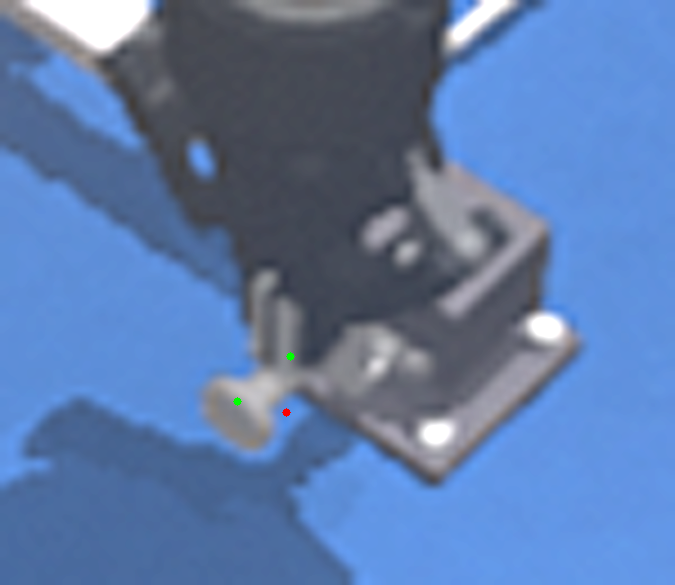

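Request:
arm_command(motion=[{"x":-0.002,"y":-0.001,"z":0.002,"roll":0,"fingers":0.5},{"x":0,"y":0,"z":0.002,"roll":0,"fingers":0.5},{"x":0.002,"y":0,"z":0.001,"roll":0,"fingers":0.5}])

```text
clock: 16.88
eef_pos: [0.528, -0.1762, 0.0331]
tool_rot: [0.718, 0.009, -0.695, 0.022]
ft_force: [0.1, -1.4, -0.1]
grip_width: 0.0353
```

```bash
python3 - <<'E'
from h import *
go(.528,-.1757,.012)
c=camera('wrist'); a=c['frame'][200:400,240:400]; cv2.imwrite('pics/w32.png',cv2.cvtColor(cv2.resize(a,None,fx=3,fy=3,interpolation=cv2.INTER_CUBIC),cv2.COLOR_RGB2BGR))
go(.528,-.1757,.012)
E
```

```text
t 16.88 tcp [ 0.528  -0.1762  0.0331] w 0.0353 F [ 0.1 -1.4 -0.1] shift [ 0.0211 -0.0009  0.0007]
roll -3.136 roll 0.006 axes x [ 0.032 -0.017 -0.999] y [ 0.043 -0.999  0.018] z [-0.999 -0.044 -0.032] j6 [-0.32  2.78]
j [-0.3184  0.4489 -0.1548  0.9309 -0.006   2.7795] pitch -0.3458 tau [ 5.000e-02 -4.361e+01  2.197e+01 -1.200e-01 -2.000e-02  0.000e+00]
t 16.93 tcp [ 0.5275 -0.176   0.0325] w 0.042 F [-0.1 -0.2 -0.6] shift [ 0.0205 -0.0007  0.0001]
roll -3.136 roll 0.006 axes x [ 0.032 -0.017 -0.999] y [ 0.043 -0.999  0.018] z [-0.999 -0.044 -0.031] j6 [-0.32  2.78]
j [-0.3185  0.4494 -0.1558  0.9304 -0.006   2.7795] pitch -0.3467 tau [ 6.000e-02 -4.445e+01  2.272e+01 -3.800e-01 -1.000e-02 -0.000e+00]
```

View pics/w32.png

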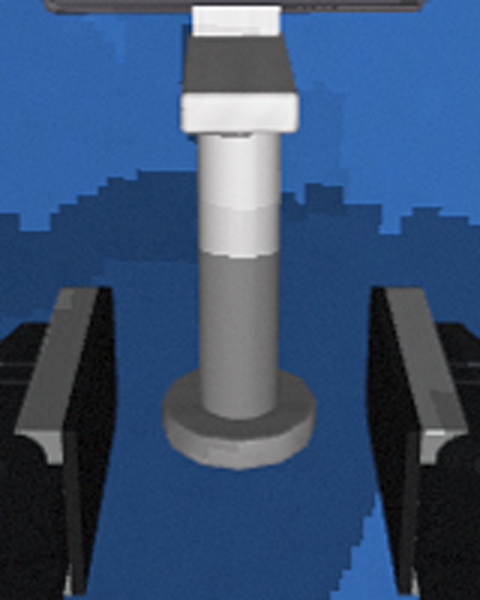

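Request:
arm_command(motion=[{"x":0.016,"y":-0.001,"z":0.002,"roll":0,"fingers":0.45},{"x":0.01,"y":0,"z":0.002,"roll":0,"fingers":0.45}])

```text
clock: 17.1
eef_pos: [0.5265, -0.1764, 0.0081]
tool_rot: [0.72, 0.009, -0.694, 0.022]
ft_force: [-1.3, 1.0, -0.8]
grip_width: 0.0383
```

```bash
python3 - <<'E'
from h import *
go(.528,-.1757,.012)
c=camera('wrist'); a=c['frame'][200:400,240:400]; cv2.imwrite('pics/w33.png',cv2.cvtColor(cv2.resize(a,None,fx=3,fy=3,interpolation=cv2.INTER_CUBIC),cv2.COLOR_RGB2BGR))
go(.528,-.1757,.012)
E
```

```text
t 17.1 tcp [ 0.5265 -0.1764  0.0081] w 0.0383 F [-1.3  1.  -0.8] shift [-0.0039 -0.0005 -0.0017]
roll -3.136 roll 0.006 axes x [ 0.037 -0.018 -0.999] y [ 0.043 -0.999  0.02 ] z [-0.998 -0.044 -0.036] j6 [-0.32  2.78]
j [-0.3197  0.4728 -0.1929  0.8642 -0.0059  2.7783] pitch -0.4266 tau [ 1.200e-01 -4.568e+01  2.275e+01 -3.200e-01 -1.000e-02  2.000e-02]
t 17.15 tcp [ 0.5253 -0.1762  0.0066] w 0.0387 F [-0.1  0.4 -0.3] shift [-0.0053 -0.0003 -0.0029]
roll -3.136 roll 0.006 axes x [ 0.035 -0.018 -0.999] y [ 0.043 -0.999  0.019] z [-0.998 -0.044 -0.034] j6 [-0.32  2.78]
j [-0.32    0.4744 -0.1948  0.8632 -0.0061  2.7782] pitch -0.428 tau [ 1.800e-01 -4.722e+01  2.334e+01 -5.600e-01  1.000e-02 -0.000e+00]
```

View pics/w33.png

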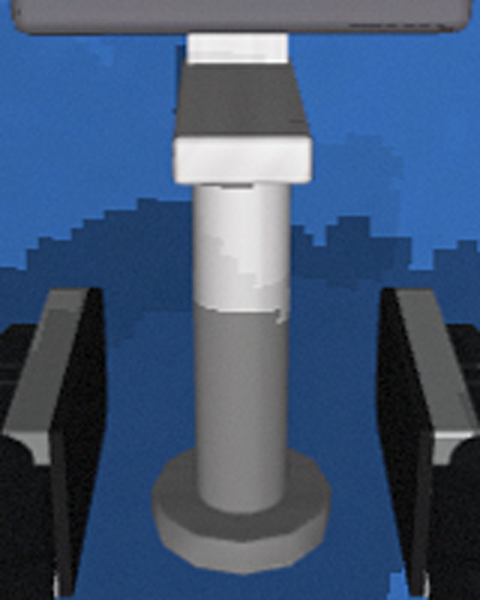

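Request:
arm_command(motion=[{"x":0.002,"y":0,"z":-0.003,"roll":0,"fingers":0},{"x":0.002,"y":0,"z":0,"roll":0,"fingers":0},{"x":0.002,"y":0,"z":0,"roll":0,"fingers":0},{"x":0.001,"y":0,"z":0,"roll":0,"fingers":0}])

```text
clock: 17.48
eef_pos: [0.528, -0.1765, 0.0017]
tool_rot: [0.718, 0.008, -0.695, 0.022]
ft_force: [-3.8, 2.3, 7.5]
grip_width: 0.01
```

```bash
python3 - <<'E'
from h import *
c=camera('wrist'); a=c['frame'][200:400,240:400]; cv2.imwrite('pics/w34.png',cv2.cvtColor(cv2.resize(a,None,fx=3,fy=3,interpolation=cv2.INTER_CUBIC),cv2.COLOR_RGB2BGR))
go(.528,-.1757,.012)
E
```

```text
t 17.53 tcp [ 0.528  -0.1765  0.0017] w 0.0106 F [-3.9  1.5  8.4] shift [-0.0103 -0.0006 -0.0004]
roll -3.136 roll 0.005 axes x [ 0.033 -0.018 -0.999] y [ 0.042 -0.999  0.02 ] z [-0.999 -0.043 -0.032] j6 [-0.32  2.78]
j [-0.3183  0.4856 -0.191   0.8568 -0.0072  2.7803] pitch -0.4193 tau [ 8.000e-02 -4.052e+01  2.086e+01 -1.750e+00  3.000e-02 -2.000e-02]
```

View pics/w34.png

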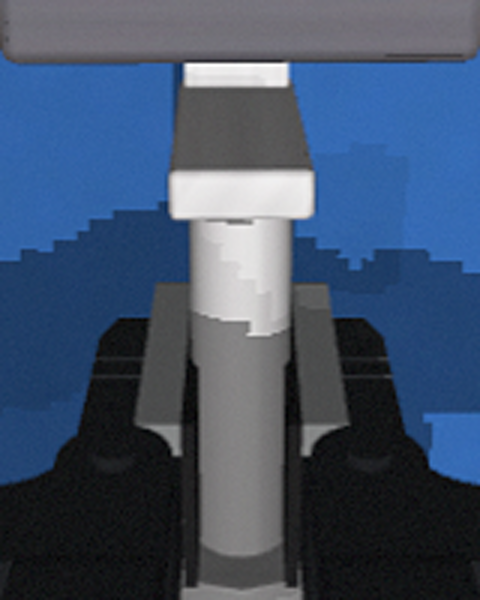

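Request:
arm_command(motion=[{"x":0.002,"y":0,"z":0.005,"roll":0,"fingers":0},{"x":0.002,"y":0,"z":0.005,"roll":0,"fingers":0}])

```text
clock: 17.7
eef_pos: [0.5261, -0.1767, 0.0019]
tool_rot: [0.724, 0.009, -0.69, 0.022]
ft_force: [5.8, 3.5, 2.1]
grip_width: 0.0099
```

```bash
python3 - <<'E'
from h import *
go(.515,-.1765,.0017)
E
```

```text
t 17.7 tcp [ 0.5261 -0.1767  0.0019] w 0.0099 F [5.8 3.5 2.1] shift [-0.0004 -0.0007  0.0111]
roll -3.134 roll 0.007 axes x [ 0.049 -0.018 -0.999] y [ 0.044 -0.999  0.02 ] z [-0.998 -0.045 -0.048] j6 [-0.32  2.77]
j [-3.2320e-01  4.7280e-01 -2.1380e-01  8.3260e-01 -1.2000e-03  2.7736e+00] pitch -0.4792 tau [-2.550e+00 -4.120e+01  1.741e+01  1.610e+00 -1.340e+00 -2.000e-02]
```

Request:
arm_command(motion=[{"x":0.001,"y":0,"z":0.01,"roll":0,"fingers":0},{"x":0.001,"y":0,"z":0.01,"roll":0,"fingers":0}])

```text
clock: 17.87
eef_pos: [0.5161, -0.1771, 0.0021]
tool_rot: [0.73, 0.01, -0.683, 0.023]
ft_force: [10.1, 3.0, -4.7]
grip_width: 0.0105
```

```bash
python3 - <<'E'
from h import *
c=camera('wrist'); a=c['frame'][130:430,200:440]; cv2.imwrite('pics/w35.png',cv2.cvtColor(cv2.resize(a,None,fx=2,fy=2,interpolation=cv2.INTER_CUBIC),cv2.COLOR_RGB2BGR))
go(.515,-.1765,.0017)
E
```

```text
t 17.92 tcp [ 0.5149 -0.1771  0.002 ] w 0.0105 F [ 7.7  2.2 -1.1] shift [ 0.0003 -0.0006 -0.0001]
roll -3.132 roll 0.01 axes x [ 0.066 -0.016 -0.998] y [ 0.047 -0.999  0.02 ] z [-0.997 -0.048 -0.066] j6 [-0.34  2.76]
j [-0.3352  0.4445 -0.2633  0.7949  0.0064  2.7594] pitch -0.5948 tau [ -2.24 -41.14  17.69   2.01  -1.18  -0.09]
```

View pics/w35.png

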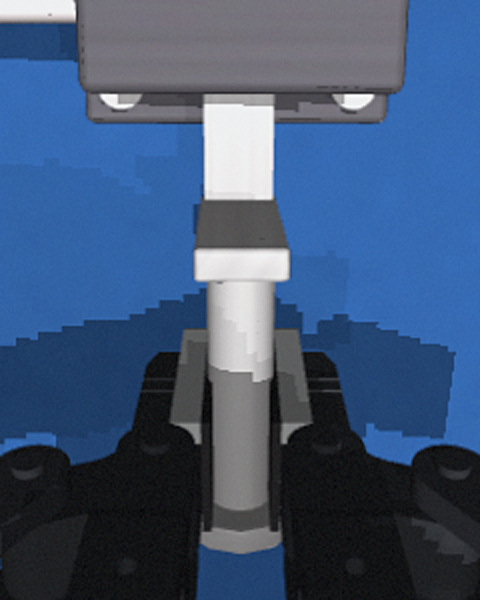

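Request:
arm_command(motion=[{"x":0,"y":0,"z":0.006,"roll":0,"fingers":0},{"x":-0.01,"y":-0.001,"z":0.005,"roll":0,"fingers":0}])

```text
clock: 18.08
eef_pos: [0.5125, -0.1759, 0.0126]
tool_rot: [0.736, 0.012, -0.677, 0.024]
ft_force: [11.7, 3.0, -7.1]
grip_width: 0.0104
```

```bash
python3 - <<'E'
from h import *
go(.513,-.1765,.06)
E
```

```text
t 18.08 tcp [ 0.5125 -0.1759  0.0126] w 0.0104 F [11.7  3.  -7.1] shift [-0.0472  0.0016 -0.0044]
roll -3.129 roll 0.013 axes x [ 0.084 -0.015 -0.996] y [ 0.049 -0.999  0.019] z [-0.995 -0.051 -0.083] j6 [-0.34  2.75]
j [-0.3392  0.4159 -0.2781  0.7931  0.014   2.753 ] pitch -0.6399 tau [ -3.67 -42.13  17.04   2.45  -1.66   0.07]
```

Request:
arm_command(motion=[{"x":-0.016,"y":-0.003,"z":0.004,"roll":0,"fingers":0},{"x":-0.016,"y":-0.004,"z":0.003,"roll":0,"fingers":0}])

```text
clock: 18.25
eef_pos: [0.5119, -0.1675, 0.0454]
tool_rot: [0.741, 0.014, -0.671, 0.023]
ft_force: [11.5, 7.4, -9.0]
grip_width: 0.0103
```

```bash
python3 - <<'E'
from h import *
go(.513,-.16,.06)
E
```

```text
t 18.25 tcp [ 0.5119 -0.1675  0.0454] w 0.0103 F [11.5  7.4 -9. ] shift [-0.0144 -0.0072 -0.003 ]
roll -3.126 roll 0.015 axes x [ 0.1   -0.011 -0.995] y [ 0.052 -0.999  0.016] z [-0.994 -0.053 -0.1  ] j6 [-0.33  2.76]
j [-0.3301  0.3593 -0.2658  0.8471  0.0223  2.76  ] pitch -0.6303 tau [ -6.18 -41.43  19.39   1.6   -2.71  -0.11]
```

Request:
arm_command(motion=[{"x":-0.013,"y":-0.006,"z":0.003,"roll":0,"fingers":0}])

```text
clock: 18.33
eef_pos: [0.5124, -0.1615, 0.06]
tool_rot: [0.744, 0.014, -0.667, 0.024]
ft_force: [10.9, 0.4, -7.4]
grip_width: 0.01
```

```bash
python3 - <<'E'
from h import *
go(.513,-.16,.06)
c=camera('wrist'); save(c,'w36.png')
c=camera('side'); a=c['frame'][150:330,230:470]; cv2.imwrite('pics/s36.png',cv2.cvtColor(cv2.resize(a,None,fx=3.3,fy=3.3,interpolation=cv2.INTER_CUBIC),cv2.COLOR_RGB2BGR))
go(.513,-.16,.06)
E
```

```text
t 18.33 tcp [ 0.5124 -0.1615  0.06  ] w 0.01 F [10.9  0.4 -7.4] shift [ 0.     -0.0014 -0.0007]
roll -3.125 roll 0.016 axes x [ 0.11  -0.011 -0.994] y [ 0.052 -0.998  0.017] z [-0.993 -0.054 -0.109] j6 [-0.32  2.77]
j [-0.3205  0.3337 -0.2613  0.8682  0.0244  2.7691] pitch -0.6303 tau [ -1.77 -39.68  17.9    2.86  -0.53  -0.5 ]
t 18.43 tcp [ 0.5136 -0.1607  0.0617] w 0.0101 F [11.5  1.6 -7.5] shift [ 0.0016 -0.0007  0.0008]
roll -3.124 roll 0.017 axes x [ 0.113 -0.01  -0.994] y [ 0.053 -0.998  0.016] z [-0.992 -0.055 -0.113] j6 [-0.32  2.77]
j [-0.3194  0.3312 -0.2603  0.8684  0.026   2.7694] pitch -0.6315 tau [ -2.37 -42.41  19.56   2.72  -1.16  -0.32]
```

View pics/w36.png

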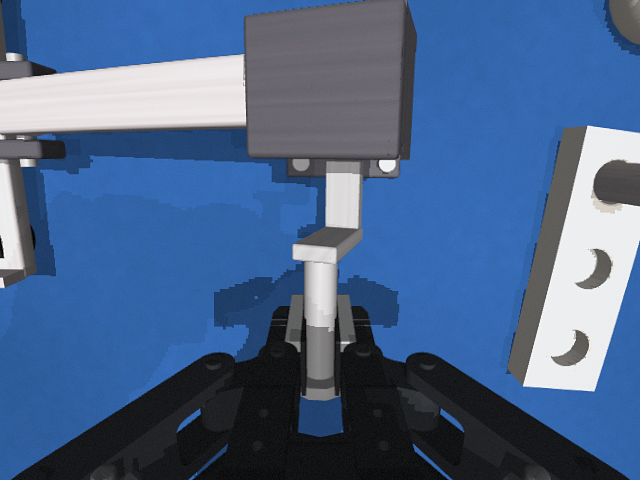

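View pics/s36.png

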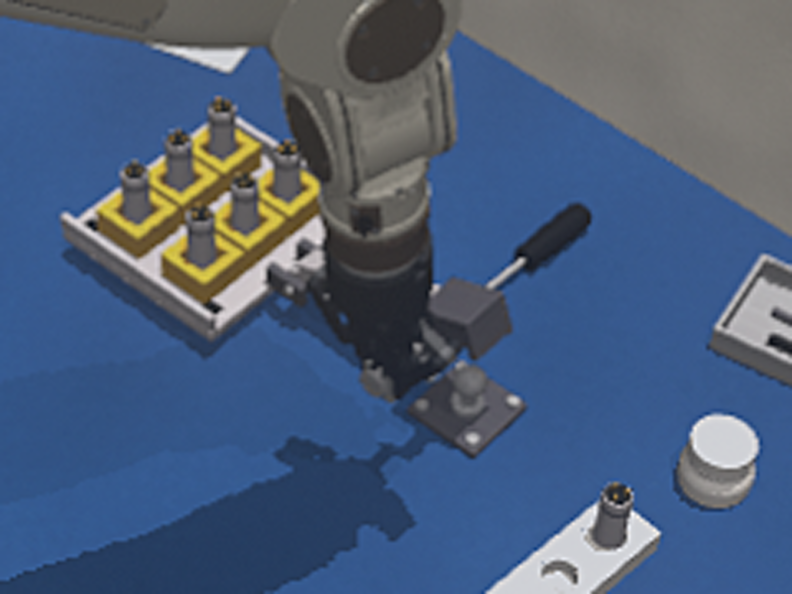

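```bash
python3 - <<'E'
from h import *
for i in range(12):
    c=camera('side'); o=get_obs(); print(round(o['clock'],2),o['eef_pos'].round(4),o['ft_force'].round(1),round(o['grip_width'],4))
c=camera('top'); f=c['frame'][170:310,220:470]; cv2.imwrite('pics/t37.png',cv2.cvtColor(cv2.resize(f,None,fx=3.1,fy=3.1,interpolation=cv2.INTER_CUBIC),cv2.COLOR_RGB2BGR))
E
```

```text
18.48 [ 0.5131 -0.1611  0.0608] [10.9 -0.4 -6.2] 0.0099
18.53 [ 0.5129 -0.1614  0.0603] [11.9 -0.2 -6. ] 0.0102
18.58 [ 0.5128 -0.1615  0.06  ] [10.8  0.  -7.3] 0.01
18.63 [ 0.5128 -0.1616  0.0599] [11.3  0.6 -5.8] 0.0101
18.68 [ 0.5128 -0.1616  0.0598] [11.2  1.1 -5.8] 0.0098
18.73 [ 0.5128 -0.1616  0.0597] [12.1  1.2 -5.1] 0.0103
18.78 [ 0.5128 -0.1616  0.0597] [11.7  0.9 -5.6] 0.01
18.83 [ 0.5127 -0.1616  0.0597] [12.2  0.6 -4.8] 0.0103
18.88 [ 0.5127 -0.1616  0.0596] [12.   0.8 -5.4] 0.0103
18.93 [ 0.5127 -0.1616  0.0596] [11.7  1.2 -5.7] 0.01
18.98 [ 0.5127 -0.1616  0.0596] [11.7  0.8 -7.2] 0.0103
19.03 [ 0.5128 -0.1617  0.0596] [11.5  1.2 -5.6] 0.0104
```

View pics/t37.png

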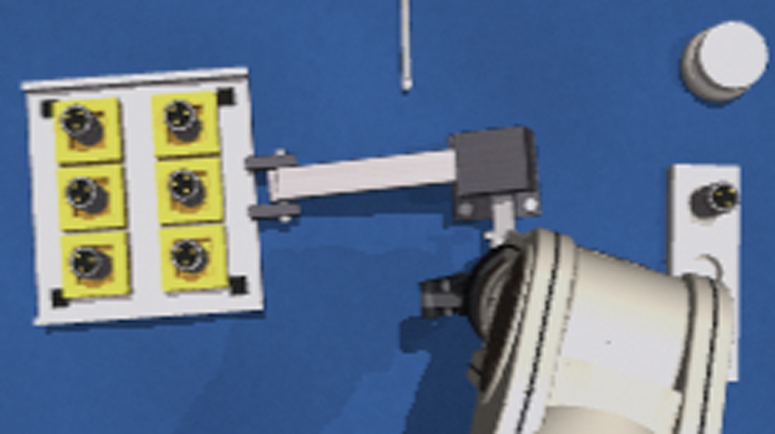

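```bash
python3 - <<'E'
from h import *
print(job_done()); o=get_obs(); print(o['clock'],o['eef_pos'],o['grip_width'],o['ft_force'])
E
```

```text
the job is handed in; nothing more can be done
None
the job is handed in; nothing more can be done
```

I filled both empty pockets with spares from the rack (the near and middle cans). I then pulled the latch about 14 mm towards the robot and lifted the tongue off the ball. I handed the job in at about 19 s, still holding the bar; no verdict was reported.

**Last checks:**
- **Cans:** the final top view shows all six cans upright and centred in their pockets, and the third spare still in the rack. The earlier side view shows them at matching heights.
- **Bystanders:** the jar and screwdriver looked undisturbed in the last views. I did not check the flask again at the end.
- **Coupler:** the side view shows the ball free. The tool rose about 58 mm, which is a tongue angle of about 0.35 rad, worked out from the tool height because the joint itself is not measured.
- **Hold:** the pose stayed within about 0.3 mm over the last 0.4 s. The wrist force read about 12 N sideways and 6 N downwards, with the fingers stopped on the 12 mm bar at 10 mm.

**What went wrong or disagreed:**
- My first close on the bar missed. The cameras showed the fingertips about 3 cm higher than the reported tool position, so I reopened, went lower and gripped it on the second try.
- The tool tilt drifted with every move because it can't be commanded directly. It was about 0.11 rad at the end.
- The finger opening read 19–21 mm on the 24 mm cans.

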